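# Count out four turned spacers on a tilting counting board and kit them

### The job

Use the counting board to count out a set of four spacers: tilt it fully forward by its handle so that spacers roll into the pockets, then tip it fully back so that the excess rolls home into its channel and all four pockets stay filled (tilt again if one is empty). Lay the four counted spacers from the pockets in the four compartments of the wooden kit tray, one in each, lying along it, while the excess waits in the channel; then clear every excess spacer from the channel into the grey stock bin, lying on the bin's floor. Leave the board tipped back and the other things on the bench where they are.

Things in the scene. Friction and masses are not known exactly. Their poses are not given: they have to be found in the camera images.
- spacer1: Spacer 1 of up to seven alike (None if absent): plain aluminium cylinder, 28 mm diameter, 60 mm long, about 85 g, dark bore mark on the ends. Origin at its centre, own y axis along the cylinder. Rolls where the ground slopes over about 10 degrees, stays on the level. Hold it from above by its two flat ends; in channel, pockets and tray nothing beside the ends rises above its centre line.
- spacer2: Spacer 2 of up to seven alike (None if absent): plain aluminium cylinder, 28 mm diameter, 60 mm long, about 85 g, dark bore mark on the ends. Origin at its centre, own y axis along the cylinder. Rolls where the ground slopes over about 10 degrees, stays on the level. Hold it from above by its two flat ends; in channel, pockets and tray nothing beside the ends rises above its centre line.
- spacer3: Spacer 3 of up to seven alike (None if absent): plain aluminium cylinder, 28 mm diameter, 60 mm long, about 85 g, dark bore mark on the ends. Origin at its centre, own y axis along the cylinder. Rolls where the ground slopes over about 10 degrees, stays on the level. Hold it from above by its two flat ends; in channel, pockets and tray nothing beside the ends rises above its centre line.
- spacer4: Spacer 4 of up to seven alike (None if absent): plain aluminium cylinder, 28 mm diameter, 60 mm long, about 85 g, dark bore mark on the ends. Origin at its centre, own y axis along the cylinder. Rolls where the ground slopes over about 10 degrees, stays on the level. Hold it from above by its two flat ends; in channel, pockets and tray nothing beside the ends rises above its centre line.
- spacer5: Spacer 5 of up to seven alike (None if absent): plain aluminium cylinder, 28 mm diameter, 60 mm long, about 85 g, dark bore mark on the ends. Origin at its centre, own y axis along the cylinder. Rolls where the ground slopes over about 10 degrees, stays on the level. Hold it from above by its two flat ends; in channel, pockets and tray nothing beside the ends rises above its centre line.
- spacer6: Spacer 6 of up to seven alike (None if absent): plain aluminium cylinder, 28 mm diameter, 60 mm long, about 85 g, dark bore mark on the ends. Origin at its centre, own y axis along the cylinder. Rolls where the ground slopes over about 10 degrees, stays on the level. Hold it from above by its two flat ends; in channel, pockets and tray nothing beside the ends rises above its centre line.
- spacer7: Spacer 7 of up to seven alike (None if absent): plain aluminium cylinder, 28 mm diameter, 60 mm long, about 85 g, dark bore mark on the ends. Origin at its centre, own y axis along the cylinder. Rolls where the ground slopes over about 10 degrees, stays on the level. Hold it from above by its two flat ends; in channel, pockets and tray nothing beside the ends rises above its centre line.
- board (a joint): Tilt of the counting board (rad): 0 level (at the start), 0.45 fully forward (pocket and handle end low), -0.35 fully tipped back (channel end low), stops at both ends. Stiff hinge: stays where left; some 8 N at the handle moves it. In the frame of board_hinge the flat channel runs from its end wall (x = -175 mm, 50 wide, 22 high) to x = 28 mm; tipped back, excess collects at that wall.
- board_hinge (a point): On the hinge axis, 100 mm above the bench. Has the board's axes: x along the deck from channel to pockets and handle, y along the hinge (level, parallel to spacers lying on the board), z out of the deck. Plywood board 72 mm wide, deck at z = 0; side guides at y = +-32 to 36 mm stand 5 mm above the channel and pocket floors. Stand cheeks (x = 0, y = +-47 to 57 mm) end level with it.
- board_handle (a point): Middle of the handle, a round steel bar 14 mm thick, 60 mm long along the board's y, 198 mm from the hinge along the board's x and 20 mm above the deck, beyond the pockets; 35 mm free between bar and end wall. Moves on an arc about the hinge; pinched from above, turns between the fingers. Bar height 187 mm tipped back, 120 mm level, 32 mm fully forward.
- pocket1 (a point): Centre of a spacer in pocket 1 of the row of four (1 next to the channel, 4 next to the handle), board's axes, x = 43 mm from the hinge. Pockets are 30 mm apart, 10 mm below the deck, shallow V floors; end wall 50 wide, 14 above the deck. A seated spacer may lie up to 8 mm off along the row; a full row stops others behind it; one may perch over it till the board tips back.
- pocket2 (a point): Centre of a spacer in pocket 2 of the row of four (1 next to the channel, 4 next to the handle), board's axes, x = 73 mm from the hinge. Pockets are 30 mm apart, 10 mm below the deck, shallow V floors; end wall 50 wide, 14 above the deck. A seated spacer may lie up to 8 mm off along the row; a full row stops others behind it; one may perch over it till the board tips back.
- pocket3 (a point): Centre of a spacer in pocket 3 of the row of four (1 next to the channel, 4 next to the handle), board's axes, x = 103 mm from the hinge. Pockets are 30 mm apart, 10 mm below the deck, shallow V floors; end wall 50 wide, 14 above the deck. A seated spacer may lie up to 8 mm off along the row; a full row stops others behind it; one may perch over it till the board tips back.
- pocket4 (a point): Centre of a spacer in pocket 4 of the row of four (1 next to the channel, 4 next to the handle), board's axes, x = 133 mm from the hinge. Pockets are 30 mm apart, 10 mm below the deck, shallow V floors; end wall 50 wide, 14 above the deck. A seated spacer may lie up to 8 mm off along the row; a full row stops others behind it; one may perch over it till the board tips back.
- tray: Loose wooden kit tray, 158 mm (its x) by 82 mm (its y), origin under its centre, 0.6 kg, base 6 mm thick. Four compartments side by side along x, 38 mm apart, each 32 mm wide and 70 mm long along the tray's y; dividers between them up to 20 mm above the bench, low end walls up to 11 mm.
- tray_c1 (a point): Centre of a spacer lying in compartment 1 of the tray (20 mm above the tray's underside); tray axes, the spacer lies along y.
- tray_c2 (a point): Centre of a spacer lying in compartment 2 of the tray (20 mm above the tray's underside); tray axes, the spacer lies along y.
- tray_c3 (a point): Centre of a spacer lying in compartment 3 of the tray (20 mm above the tray's underside); tray axes, the spacer lies along y.
- tray_c4 (a point): Centre of a spacer lying in compartment 4 of the tray (20 mm above the tray's underside); tray axes, the spacer lies along y.
- bin: Grey stock bin fixed to the bench, open on top, 130 mm (its x) by 160 mm (its y) by 32 mm high, walls 4 mm, floor 4 mm; origin under its centre. A spacer lying in it has its centre 18 mm above the bench.
- oilcan: Bystander, oil bottle: leave where it is. Green bottle 150 mm high, 64 mm in diameter, origin under its centre.
- wrench: Bystander, wrench: leave where it is. 190 mm long, lies along its x axis.
- gauge_case: Bystander, wooden gauge case: leave where it is. 110 by 75 by 40 mm, origin under its centre.
- chuck_key: Bystander, chuck key: leave where it is. T-shaped, 85 mm long with a 110 mm cross bar, 18 mm high.

How it is judged:
On the way, in this order (a step that is already met when the one before it is completed fails the run):
1. the board is tilted fully forward (value of joint board above 0.38 rad), for 0.2 s.
2. the board is tipped fully back, each of its four pockets holds a spacer, and every other spacer is back in the channel (value of joint board below -0.27 rad and distance between any of spacer1, spacer2, spacer3, spacer4, spacer5, spacer6, spacer7 and pocket1 below 0.014 m and distance between any of spacer1, spacer2, spacer3, spacer4, spacer5, spacer6, spacer7 and pocket2 below 0.014 m and distance between any of spacer1, spacer2, spacer3, spacer4, spacer5, spacer6, spacer7 and pocket3 below 0.014 m and distance between any of spacer1, spacer2, spacer3, spacer4, spacer5, spacer6, spacer7 and pocket4 below 0.014 m and ((distance between spacer1 and pocket1 below 0.014 m or distance between spacer1 and pocket2 below 0.014 m or distance between spacer1 and pocket3 below 0.014 m or distance between spacer1 and pocket4 below 0.014 m) or (x of spacer1 in the frame of board_hinge between -0.177 and 0.022 m and z of spacer1 in the frame of board_hinge between 0.005 and 0.025 m and y of spacer1 in the frame of board_hinge between -0.02 and 0.02 m)) and ((distance between spacer2 and pocket1 below 0.014 m or distance between spacer2 and pocket2 below 0.014 m or distance between spacer2 and pocket3 below 0.014 m or distance between spacer2 and pocket4 below 0.014 m) or (x of spacer2 in the frame of board_hinge between -0.177 and 0.022 m and z of spacer2 in the frame of board_hinge between 0.005 and 0.025 m and y of spacer2 in the frame of board_hinge between -0.02 and 0.02 m)) and ((distance between spacer3 and pocket1 below 0.014 m or distance between spacer3 and pocket2 below 0.014 m or distance between spacer3 and pocket3 below 0.014 m or distance between spacer3 and pocket4 below 0.014 m) or (x of spacer3 in the frame of board_hinge between -0.177 and 0.022 m and z of spacer3 in the frame of board_hinge between 0.005 and 0.025 m and y of spacer3 in the frame of board_hinge between -0.02 and 0.02 m)) and ((distance between spacer4 and pocket1 below 0.014 m or distance between spacer4 and pocket2 below 0.014 m or distance between spacer4 and pocket3 below 0.014 m or distance between spacer4 and pocket4 below 0.014 m) or (x of spacer4 in the frame of board_hinge between -0.177 and 0.022 m and z of spacer4 in the frame of board_hinge between 0.005 and 0.025 m and y of spacer4 in the frame of board_hinge between -0.02 and 0.02 m)) and ((distance between spacer5 and pocket1 below 0.014 m or distance between spacer5 and pocket2 below 0.014 m or distance between spacer5 and pocket3 below 0.014 m or distance between spacer5 and pocket4 below 0.014 m) or (x of spacer5 in the frame of board_hinge between -0.177 and 0.022 m and z of spacer5 in the frame of board_hinge between 0.005 and 0.025 m and y of spacer5 in the frame of board_hinge between -0.02 and 0.02 m)) and ((distance between spacer6 and pocket1 below 0.014 m or distance between spacer6 and pocket2 below 0.014 m or distance between spacer6 and pocket3 below 0.014 m or distance between spacer6 and pocket4 below 0.014 m) or (x of spacer6 in the frame of board_hinge between -0.177 and 0.022 m and z of spacer6 in the frame of board_hinge between 0.005 and 0.025 m and y of spacer6 in the frame of board_hinge between -0.02 and 0.02 m)) and ((distance between spacer7 and pocket1 below 0.014 m or distance between spacer7 and pocket2 below 0.014 m or distance between spacer7 and pocket3 below 0.014 m or distance between spacer7 and pocket4 below 0.014 m) or (x of spacer7 in the frame of board_hinge between -0.177 and 0.022 m and z of spacer7 in the frame of board_hinge between 0.005 and 0.025 m and y of spacer7 in the frame of board_hinge between -0.02 and 0.02 m))), for 0.2 s.
3. four spacers lie in the tray, one in each compartment, while the excess lies in the channel (((distance between spacer1 and tray_c1 below 0.009 m and angle between the y axis of spacer1 and the y axis of tray, either way round below 0.15 rad) or (distance between spacer2 and tray_c1 below 0.009 m and angle between the y axis of spacer2 and the y axis of tray, either way round below 0.15 rad) or (distance between spacer3 and tray_c1 below 0.009 m and angle between the y axis of spacer3 and the y axis of tray, either way round below 0.15 rad) or (distance between spacer4 and tray_c1 below 0.009 m and angle between the y axis of spacer4 and the y axis of tray, either way round below 0.15 rad) or (distance between spacer5 and tray_c1 below 0.009 m and angle between the y axis of spacer5 and the y axis of tray, either way round below 0.15 rad) or (distance between spacer6 and tray_c1 below 0.009 m and angle between the y axis of spacer6 and the y axis of tray, either way round below 0.15 rad) or (distance between spacer7 and tray_c1 below 0.009 m and angle between the y axis of spacer7 and the y axis of tray, either way round below 0.15 rad)) and ((distance between spacer1 and tray_c2 below 0.009 m and angle between the y axis of spacer1 and the y axis of tray, either way round below 0.15 rad) or (distance between spacer2 and tray_c2 below 0.009 m and angle between the y axis of spacer2 and the y axis of tray, either way round below 0.15 rad) or (distance between spacer3 and tray_c2 below 0.009 m and angle between the y axis of spacer3 and the y axis of tray, either way round below 0.15 rad) or (distance between spacer4 and tray_c2 below 0.009 m and angle between the y axis of spacer4 and the y axis of tray, either way round below 0.15 rad) or (distance between spacer5 and tray_c2 below 0.009 m and angle between the y axis of spacer5 and the y axis of tray, either way round below 0.15 rad) or (distance between spacer6 and tray_c2 below 0.009 m and angle between the y axis of spacer6 and the y axis of tray, either way round below 0.15 rad) or (distance between spacer7 and tray_c2 below 0.009 m and angle between the y axis of spacer7 and the y axis of tray, either way round below 0.15 rad)) and ((distance between spacer1 and tray_c3 below 0.009 m and angle between the y axis of spacer1 and the y axis of tray, either way round below 0.15 rad) or (distance between spacer2 and tray_c3 below 0.009 m and angle between the y axis of spacer2 and the y axis of tray, either way round below 0.15 rad) or (distance between spacer3 and tray_c3 below 0.009 m and angle between the y axis of spacer3 and the y axis of tray, either way round below 0.15 rad) or (distance between spacer4 and tray_c3 below 0.009 m and angle between the y axis of spacer4 and the y axis of tray, either way round below 0.15 rad) or (distance between spacer5 and tray_c3 below 0.009 m and angle between the y axis of spacer5 and the y axis of tray, either way round below 0.15 rad) or (distance between spacer6 and tray_c3 below 0.009 m and angle between the y axis of spacer6 and the y axis of tray, either way round below 0.15 rad) or (distance between spacer7 and tray_c3 below 0.009 m and angle between the y axis of spacer7 and the y axis of tray, either way round below 0.15 rad)) and ((distance between spacer1 and tray_c4 below 0.009 m and angle between the y axis of spacer1 and the y axis of tray, either way round below 0.15 rad) or (distance between spacer2 and tray_c4 below 0.009 m and angle between the y axis of spacer2 and the y axis of tray, either way round below 0.15 rad) or (distance between spacer3 and tray_c4 below 0.009 m and angle between the y axis of spacer3 and the y axis of tray, either way round below 0.15 rad) or (distance between spacer4 and tray_c4 below 0.009 m and angle between the y axis of spacer4 and the y axis of tray, either way round below 0.15 rad) or (distance between spacer5 and tray_c4 below 0.009 m and angle between the y axis of spacer5 and the y axis of tray, either way round below 0.15 rad) or (distance between spacer6 and tray_c4 below 0.009 m and angle between the y axis of spacer6 and the y axis of tray, either way round below 0.15 rad) or (distance between spacer7 and tray_c4 below 0.009 m and angle between the y axis of spacer7 and the y axis of tray, either way round below 0.15 rad)) and (((distance between spacer1 and tray_c1 below 0.009 m and angle between the y axis of spacer1 and the y axis of tray, either way round below 0.15 rad) or (distance between spacer1 and tray_c2 below 0.009 m and angle between the y axis of spacer1 and the y axis of tray, either way round below 0.15 rad) or (distance between spacer1 and tray_c3 below 0.009 m and angle between the y axis of spacer1 and the y axis of tray, either way round below 0.15 rad) or (distance between spacer1 and tray_c4 below 0.009 m and angle between the y axis of spacer1 and the y axis of tray, either way round below 0.15 rad)) or (x of spacer1 in the frame of board_hinge between -0.177 and 0.022 m and z of spacer1 in the frame of board_hinge between 0.005 and 0.025 m and y of spacer1 in the frame of board_hinge between -0.02 and 0.02 m)) and (((distance between spacer2 and tray_c1 below 0.009 m and angle between the y axis of spacer2 and the y axis of tray, either way round below 0.15 rad) or (distance between spacer2 and tray_c2 below 0.009 m and angle between the y axis of spacer2 and the y axis of tray, either way round below 0.15 rad) or (distance between spacer2 and tray_c3 below 0.009 m and angle between the y axis of spacer2 and the y axis of tray, either way round below 0.15 rad) or (distance between spacer2 and tray_c4 below 0.009 m and angle between the y axis of spacer2 and the y axis of tray, either way round below 0.15 rad)) or (x of spacer2 in the frame of board_hinge between -0.177 and 0.022 m and z of spacer2 in the frame of board_hinge between 0.005 and 0.025 m and y of spacer2 in the frame of board_hinge between -0.02 and 0.02 m)) and (((distance between spacer3 and tray_c1 below 0.009 m and angle between the y axis of spacer3 and the y axis of tray, either way round below 0.15 rad) or (distance between spacer3 and tray_c2 below 0.009 m and angle between the y axis of spacer3 and the y axis of tray, either way round below 0.15 rad) or (distance between spacer3 and tray_c3 below 0.009 m and angle between the y axis of spacer3 and the y axis of tray, either way round below 0.15 rad) or (distance between spacer3 and tray_c4 below 0.009 m and angle between the y axis of spacer3 and the y axis of tray, either way round below 0.15 rad)) or (x of spacer3 in the frame of board_hinge between -0.177 and 0.022 m and z of spacer3 in the frame of board_hinge between 0.005 and 0.025 m and y of spacer3 in the frame of board_hinge between -0.02 and 0.02 m)) and (((distance between spacer4 and tray_c1 below 0.009 m and angle between the y axis of spacer4 and the y axis of tray, either way round below 0.15 rad) or (distance between spacer4 and tray_c2 below 0.009 m and angle between the y axis of spacer4 and the y axis of tray, either way round below 0.15 rad) or (distance between spacer4 and tray_c3 below 0.009 m and angle between the y axis of spacer4 and the y axis of tray, either way round below 0.15 rad) or (distance between spacer4 and tray_c4 below 0.009 m and angle between the y axis of spacer4 and the y axis of tray, either way round below 0.15 rad)) or (x of spacer4 in the frame of board_hinge between -0.177 and 0.022 m and z of spacer4 in the frame of board_hinge between 0.005 and 0.025 m and y of spacer4 in the frame of board_hinge between -0.02 and 0.02 m)) and (((distance between spacer5 and tray_c1 below 0.009 m and angle between the y axis of spacer5 and the y axis of tray, either way round below 0.15 rad) or (distance between spacer5 and tray_c2 below 0.009 m and angle between the y axis of spacer5 and the y axis of tray, either way round below 0.15 rad) or (distance between spacer5 and tray_c3 below 0.009 m and angle between the y axis of spacer5 and the y axis of tray, either way round below 0.15 rad) or (distance between spacer5 and tray_c4 below 0.009 m and angle between the y axis of spacer5 and the y axis of tray, either way round below 0.15 rad)) or (x of spacer5 in the frame of board_hinge between -0.177 and 0.022 m and z of spacer5 in the frame of board_hinge between 0.005 and 0.025 m and y of spacer5 in the frame of board_hinge between -0.02 and 0.02 m)) and (((distance between spacer6 and tray_c1 below 0.009 m and angle between the y axis of spacer6 and the y axis of tray, either way round below 0.15 rad) or (distance between spacer6 and tray_c2 below 0.009 m and angle between the y axis of spacer6 and the y axis of tray, either way round below 0.15 rad) or (distance between spacer6 and tray_c3 below 0.009 m and angle between the y axis of spacer6 and the y axis of tray, either way round below 0.15 rad) or (distance between spacer6 and tray_c4 below 0.009 m and angle between the y axis of spacer6 and the y axis of tray, either way round below 0.15 rad)) or (x of spacer6 in the frame of board_hinge between -0.177 and 0.022 m and z of spacer6 in the frame of board_hinge between 0.005 and 0.025 m and y of spacer6 in the frame of board_hinge between -0.02 and 0.02 m)) and (((distance between spacer7 and tray_c1 below 0.009 m and angle between the y axis of spacer7 and the y axis of tray, either way round below 0.15 rad) or (distance between spacer7 and tray_c2 below 0.009 m and angle between the y axis of spacer7 and the y axis of tray, either way round below 0.15 rad) or (distance between spacer7 and tray_c3 below 0.009 m and angle between the y axis of spacer7 and the y axis of tray, either way round below 0.15 rad) or (distance between spacer7 and tray_c4 below 0.009 m and angle between the y axis of spacer7 and the y axis of tray, either way round below 0.15 rad)) or (x of spacer7 in the frame of board_hinge between -0.177 and 0.022 m and z of spacer7 in the frame of board_hinge between 0.005 and 0.025 m and y of spacer7 in the frame of board_hinge between -0.02 and 0.02 m))), for 0.2 s.
At the end, for the whole second after the job is handed in: Each tray compartment holds one spacer lying along it (centre within 9 mm of the compartment's, axis within 0.15 rad of the tray's y), every other spacer lies on the floor of the bin, the board is tipped back (joint below -0.27 rad), the tray lies flat, all at rest (((distance between spacer1 and tray_c1 below 0.009 m and angle between the y axis of spacer1 and the y axis of tray, either way round below 0.15 rad) or (distance between spacer2 and tray_c1 below 0.009 m and angle between the y axis of spacer2 and the y axis of tray, either way round below 0.15 rad) or (distance between spacer3 and tray_c1 below 0.009 m and angle between the y axis of spacer3 and the y axis of tray, either way round below 0.15 rad) or (distance between spacer4 and tray_c1 below 0.009 m and angle between the y axis of spacer4 and the y axis of tray, either way round below 0.15 rad) or (distance between spacer5 and tray_c1 below 0.009 m and angle between the y axis of spacer5 and the y axis of tray, either way round below 0.15 rad) or (distance between spacer6 and tray_c1 below 0.009 m and angle between the y axis of spacer6 and the y axis of tray, either way round below 0.15 rad) or (distance between spacer7 and tray_c1 below 0.009 m and angle between the y axis of spacer7 and the y axis of tray, either way round below 0.15 rad)) and ((distance between spacer1 and tray_c2 below 0.009 m and angle between the y axis of spacer1 and the y axis of tray, either way round below 0.15 rad) or (distance between spacer2 and tray_c2 below 0.009 m and angle between the y axis of spacer2 and the y axis of tray, either way round below 0.15 rad) or (distance between spacer3 and tray_c2 below 0.009 m and angle between the y axis of spacer3 and the y axis of tray, either way round below 0.15 rad) or (distance between spacer4 and tray_c2 below 0.009 m and angle between the y axis of spacer4 and the y axis of tray, either way round below 0.15 rad) or (distance between spacer5 and tray_c2 below 0.009 m and angle between the y axis of spacer5 and the y axis of tray, either way round below 0.15 rad) or (distance between spacer6 and tray_c2 below 0.009 m and angle between the y axis of spacer6 and the y axis of tray, either way round below 0.15 rad) or (distance between spacer7 and tray_c2 below 0.009 m and angle between the y axis of spacer7 and the y axis of tray, either way round below 0.15 rad)) and ((distance between spacer1 and tray_c3 below 0.009 m and angle between the y axis of spacer1 and the y axis of tray, either way round below 0.15 rad) or (distance between spacer2 and tray_c3 below 0.009 m and angle between the y axis of spacer2 and the y axis of tray, either way round below 0.15 rad) or (distance between spacer3 and tray_c3 below 0.009 m and angle between the y axis of spacer3 and the y axis of tray, either way round below 0.15 rad) or (distance between spacer4 and tray_c3 below 0.009 m and angle between the y axis of spacer4 and the y axis of tray, either way round below 0.15 rad) or (distance between spacer5 and tray_c3 below 0.009 m and angle between the y axis of spacer5 and the y axis of tray, either way round below 0.15 rad) or (distance between spacer6 and tray_c3 below 0.009 m and angle between the y axis of spacer6 and the y axis of tray, either way round below 0.15 rad) or (distance between spacer7 and tray_c3 below 0.009 m and angle between the y axis of spacer7 and the y axis of tray, either way round below 0.15 rad)) and ((distance between spacer1 and tray_c4 below 0.009 m and angle between the y axis of spacer1 and the y axis of tray, either way round below 0.15 rad) or (distance between spacer2 and tray_c4 below 0.009 m and angle between the y axis of spacer2 and the y axis of tray, either way round below 0.15 rad) or (distance between spacer3 and tray_c4 below 0.009 m and angle between the y axis of spacer3 and the y axis of tray, either way round below 0.15 rad) or (distance between spacer4 and tray_c4 below 0.009 m and angle between the y axis of spacer4 and the y axis of tray, either way round below 0.15 rad) or (distance between spacer5 and tray_c4 below 0.009 m and angle between the y axis of spacer5 and the y axis of tray, either way round below 0.15 rad) or (distance between spacer6 and tray_c4 below 0.009 m and angle between the y axis of spacer6 and the y axis of tray, either way round below 0.15 rad) or (distance between spacer7 and tray_c4 below 0.009 m and angle between the y axis of spacer7 and the y axis of tray, either way round below 0.15 rad)) and (((distance between spacer1 and tray_c1 below 0.009 m and angle between the y axis of spacer1 and the y axis of tray, either way round below 0.15 rad) or (distance between spacer1 and tray_c2 below 0.009 m and angle between the y axis of spacer1 and the y axis of tray, either way round below 0.15 rad) or (distance between spacer1 and tray_c3 below 0.009 m and angle between the y axis of spacer1 and the y axis of tray, either way round below 0.15 rad) or (distance between spacer1 and tray_c4 below 0.009 m and angle between the y axis of spacer1 and the y axis of tray, either way round below 0.15 rad)) or (x of spacer1 in the frame of bin between -0.058 and 0.058 m and y of spacer1 in the frame of bin between -0.072 and 0.072 m and z of spacer1 in the frame of bin between 0.008 and 0.027 m)) and (((distance between spacer2 and tray_c1 below 0.009 m and angle between the y axis of spacer2 and the y axis of tray, either way round below 0.15 rad) or (distance between spacer2 and tray_c2 below 0.009 m and angle between the y axis of spacer2 and the y axis of tray, either way round below 0.15 rad) or (distance between spacer2 and tray_c3 below 0.009 m and angle between the y axis of spacer2 and the y axis of tray, either way round below 0.15 rad) or (distance between spacer2 and tray_c4 below 0.009 m and angle between the y axis of spacer2 and the y axis of tray, either way round below 0.15 rad)) or (x of spacer2 in the frame of bin between -0.058 and 0.058 m and y of spacer2 in the frame of bin between -0.072 and 0.072 m and z of spacer2 in the frame of bin between 0.008 and 0.027 m)) and (((distance between spacer3 and tray_c1 below 0.009 m and angle between the y axis of spacer3 and the y axis of tray, either way round below 0.15 rad) or (distance between spacer3 and tray_c2 below 0.009 m and angle between the y axis of spacer3 and the y axis of tray, either way round below 0.15 rad) or (distance between spacer3 and tray_c3 below 0.009 m and angle between the y axis of spacer3 and the y axis of tray, either way round below 0.15 rad) or (distance between spacer3 and tray_c4 below 0.009 m and angle between the y axis of spacer3 and the y axis of tray, either way round below 0.15 rad)) or (x of spacer3 in the frame of bin between -0.058 and 0.058 m and y of spacer3 in the frame of bin between -0.072 and 0.072 m and z of spacer3 in the frame of bin between 0.008 and 0.027 m)) and (((distance between spacer4 and tray_c1 below 0.009 m and angle between the y axis of spacer4 and the y axis of tray, either way round below 0.15 rad) or (distance between spacer4 and tray_c2 below 0.009 m and angle between the y axis of spacer4 and the y axis of tray, either way round below 0.15 rad) or (distance between spacer4 and tray_c3 below 0.009 m and angle between the y axis of spacer4 and the y axis of tray, either way round below 0.15 rad) or (distance between spacer4 and tray_c4 below 0.009 m and angle between the y axis of spacer4 and the y axis of tray, either way round below 0.15 rad)) or (x of spacer4 in the frame of bin between -0.058 and 0.058 m and y of spacer4 in the frame of bin between -0.072 and 0.072 m and z of spacer4 in the frame of bin between 0.008 and 0.027 m)) and (((distance between spacer5 and tray_c1 below 0.009 m and angle between the y axis of spacer5 and the y axis of tray, either way round below 0.15 rad) or (distance between spacer5 and tray_c2 below 0.009 m and angle between the y axis of spacer5 and the y axis of tray, either way round below 0.15 rad) or (distance between spacer5 and tray_c3 below 0.009 m and angle between the y axis of spacer5 and the y axis of tray, either way round below 0.15 rad) or (distance between spacer5 and tray_c4 below 0.009 m and angle between the y axis of spacer5 and the y axis of tray, either way round below 0.15 rad)) or (x of spacer5 in the frame of bin between -0.058 and 0.058 m and y of spacer5 in the frame of bin between -0.072 and 0.072 m and z of spacer5 in the frame of bin between 0.008 and 0.027 m)) and (((distance between spacer6 and tray_c1 below 0.009 m and angle between the y axis of spacer6 and the y axis of tray, either way round below 0.15 rad) or (distance between spacer6 and tray_c2 below 0.009 m and angle between the y axis of spacer6 and the y axis of tray, either way round below 0.15 rad) or (distance between spacer6 and tray_c3 below 0.009 m and angle between the y axis of spacer6 and the y axis of tray, either way round below 0.15 rad) or (distance between spacer6 and tray_c4 below 0.009 m and angle between the y axis of spacer6 and the y axis of tray, either way round below 0.15 rad)) or (x of spacer6 in the frame of bin between -0.058 and 0.058 m and y of spacer6 in the frame of bin between -0.072 and 0.072 m and z of spacer6 in the frame of bin between 0.008 and 0.027 m)) and (((distance between spacer7 and tray_c1 below 0.009 m and angle between the y axis of spacer7 and the y axis of tray, either way round below 0.15 rad) or (distance between spacer7 and tray_c2 below 0.009 m and angle between the y axis of spacer7 and the y axis of tray, either way round below 0.15 rad) or (distance between spacer7 and tray_c3 below 0.009 m and angle between the y axis of spacer7 and the y axis of tray, either way round below 0.15 rad) or (distance between spacer7 and tray_c4 below 0.009 m and angle between the y axis of spacer7 and the y axis of tray, either way round below 0.15 rad)) or (x of spacer7 in the frame of bin between -0.058 and 0.058 m and y of spacer7 in the frame of bin between -0.072 and 0.072 m and z of spacer7 in the frame of bin between 0.008 and 0.027 m)) and value of joint board below -0.27 rad and linear speed of each of spacer1, spacer2, spacer3, spacer4, spacer5, spacer6, spacer7, tray below 0.03 m/s and angle between tray's own z axis and vertical below 0.1 rad); the robot touches nothing.
It fails at once if one of the bystanders on the bench is pushed more than 5 cm away (distance of any of oilcan, wrench, gauge_case, chuck_key from where it was at the start of the episode above 0.05 m).
Of spacer1, spacer2, spacer3, spacer4, spacer5, spacer6, spacer7 only 5 to 7 are there at a start; the rules pass over those that are not, and their reading is None.
At some moment in a run one of tray may be knocked a few centimetres aside while the robot is not near it.
Once in a run the grip may slacken for a moment while it holds something.
It also fails if it takes over 210 s, if anything falls off the work surface, if the arm or the gripper's body presses on something with over 40 N, if the wrist force passes 120 N, or if a joint passes its speed limit or range.

### The arm

A 6-joint arm with a two-finger parallel gripper is mounted at the origin on the work surface. World frame = base frame: x ahead of the robot, y to its left, z up, the work surface at z = 0. Lengths are in m, angles in rad, forces in N, time in s.
With the tool pointing down it reaches from about 0.275 to 0.725 m from the base axis. Payload 5.6 kg.
Tool frame: the origin (TCP) lies at the very end of the fingers, on their centre line; the grasp point (between the pads) lies 19 mm behind it; z points along the fingers, y is the line along which they close (so a half turn about z gives the same grasp; the last joint's range is limited). The gripper opens to 85 mm and grips with 20 to 120 N. Pads are 22 mm wide; open, the fingers measure 114 mm over their backs; the gripper's body (76 mm by 85 mm) begins 54 mm behind the grasp point. The pads swing forward as they close: fully open they stand 13 mm farther back than shut.
Start: joints at [-0.841, 0.255, 0.108, 0, -1.424, -0.285], TCP at [0.237, -0.496, 0.231] pointing down, gripper open.
Joint ranges: [-2.95, 2.95], [-1.21, 1.97], [-1.09, 1.5], [-2.87, 1.71], [-2.94, -0.07], [-3.05, 3.05]. Speed limits (rad/s): [2.57, 2.57, 3.14, 3.14, 3.14, 3.14].

### API

Orientations are given as a unit quaternion [x, y, z, w].
In Python, from workcell import manip gives the robot as it stands.
- The arm moves only by the shell command python3 inch.py 'ROWS' [OPENING] [FORCE]. ROWS is rows parted by semicolons, their numbers by spaces, 1 to 5 of them, each of 4 numbers: dx, dy, dz in m, then a turn about the tool's z in rad; each row is the pose to reach, as a shift and turn from the pose commanded when the command began, along the tool's axes at that moment; what a row does not reach only later rows make up. A row lasts 1/10 s, in which the tool goes at most 0.05 m and 0.15 rad, less where a joint would pass 70% of its speed; a pose out of reach is approached as far as the arm can. OPENING is the opening from 0.0 (shut) to 1.0 (fully open), set as the command begins (- or left out keeps the last). The fingers move at their own pace and stop on an object; FORCE is the grip in N (left out, the last holds). Time passes only in rows, so rows that do not move let the fingers close. It prints the time, the measured TCP pose, the force, the opening and the grip force at its end.
- manip.get_obs(): the state, without advancing time (a new reading comes with each control period).
- manip.camera(name): name is "scene" or "top" or "wrist"; returns a dict with "pixels" (420x560x3 uint8, red, green, blue), "intrinsics" (3x3 intrinsics, pixels), "origin" and "orientation" of the camera in the world. Camera axes: x right, y up, looking along -z (the intrinsics and any distortion apply to the point x, -y, -z); pixel columns grow to the right and rows downward; lengths in m; the calibration is good to about 2 mm. The wrist camera is an equidistant fisheye: a pixel r from the principal point sees the ray r / f radians off the axis. A picture is of the moment at which its call begins. There is no depth.
- manip.finish_job(): hands the job in; it is judged then, once.
The state is a dict: "time": time; "q": joint angles; "joint_velocities": joint speeds; "joint_torque": joint torques, N m; "tcp_pos": TCP position; "tool_rot": TCP orientation; "ft_force": force on the tool from outside, world axes, zero at the start; "moment": the same for the moment, N m; "grip_width": opening from 0.0 (shut) to 1.0 (fully open); "gripper_force": force on a finger pad.
Only numpy, scipy, OpenCV 4.12 (cv2) and the standard library are available. Lean on these libraries where they do the work, as an engineer would, in place of code of your own. Each camera call takes 0.05 s, during which the arm holds its last target. There are 200 camera calls.

## Working session

There is one attempt and no reset: what is moved stays moved. The work goes in short steps, Python scripts to look and compute and a shell command to move; the robot and the scene stay as the last step left them, time stands still between calls to the robot, and variables do not carry over. Pictures are saved under pics/ and viewed, at most 14 in all, crops included, and the job is handed in when it is done.

```bash
ls; mkdir -p pics; python3 - <<'E'
from workcell import manip
import cv2,numpy as np
o=manip.get_obs(); print(o['time'],o['tcp_pos'],o['tool_rot'],o['q'])
for n in ['top','scene','wrist']:
    c=manip.camera(n); cv2.imwrite(f'pics/{n}0.png',c['pixels'][:,:,::-1]); print(n,c['intrinsics'],c['origin'],c['orientation'],[k for k in c])
E
```

```text
inch.py
pics
workcell.py
0.0 [ 0.2364698  -0.49599192  0.2303833 ] [-2.20519845e-01  9.75381998e-01  9.46530432e-04 -2.45538500e-04] [-8.41418576e-01  2.55736340e-01  1.06966637e-01 -4.95276246e-04
 -1.42392000e+00 -2.84609780e-01]
top [[406.1246806    0.         279.20466001]
 [  0.         406.1246806  212.80155706]
 [  0.           0.           1.        ]] [0.29383803 0.061642   1.15522408] [-0.06913096  0.07976587  0.76111422 -0.63997145] ['pixels', 'intrinsics', 'origin', 'orientation']
scene [[402.70090529   0.         279.13233635]
 [  0.         402.70090529 212.13075885]
 [  0.           0.           1.        ]] [1.38505239 0.53354239 0.85756922] [0.22740371 0.38390086 0.77511707 0.44732674] ['pixels', 'intrinsics', 'origin', 'orientation']
wrist [[325.1922621    0.         279.98256294]
 [  0.         325.1922621  208.23322897]
 [  0.           0.           1.        ]] [ 0.16133568 -0.53227976  0.37274395] [-0.08851543 -0.1403707   0.83419202  0.52591326] ['pixels', 'intrinsics', 'origin', 'orientation']
```
View pics/top0.png

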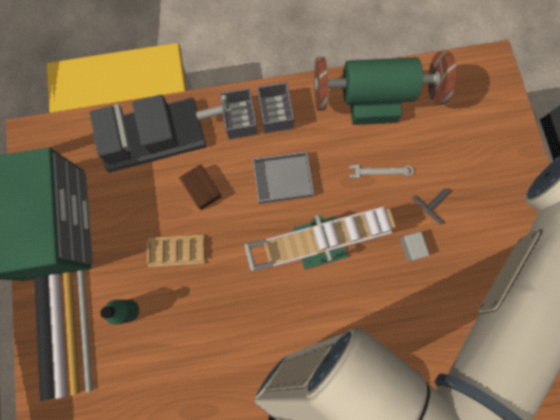

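View pics/scene0.png

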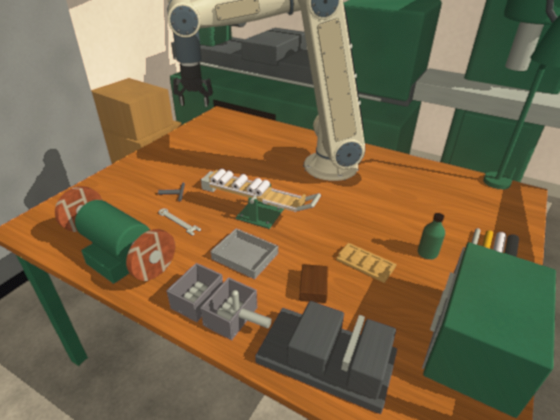

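Top view: counting board from handle (255,255) to channel end (393,220), with spacers around 315–390; tray (176,250), bin (284,177), gauge case (200,187), wrench (380,171), chuck key (432,205), oil bottle (120,311). The scene view shows the same items: handle near (315,202), tray (366,262), bin (245,253).

```bash
cat > h.py <<'E'
from workcell import manip
import cv2,numpy as np
from scipy.spatial.transform import Rotation as R
F=np.diag([1,-1,-1.])
def shot(n,name=None):
    c=manip.camera(n); c['n']=n; c['R']=R.from_quat(c['orientation']).as_matrix()
    if name: cv2.imwrite(f'pics/{name}.png',c['pixels'][:,:,::-1])
    return c
def ray(c,uv):
    K=c['intrinsics']; p=(np.asarray(uv,float)-K[:2,2])/K[0,0]
    if c['n']=='wrist':
        r=np.linalg.norm(p); d=np.array([*(p/max(r,1e-9)*np.sin(r)),np.cos(r)])
    else: d=np.array([*p,1.])
    d=c['R']@(F@d); return d/np.linalg.norm(d)
def onz(c,uv,z):
    d=ray(c,uv); return c['origin']+d*(z-c['origin'][2])/d[2]
def tri(c1,a,c2,b):
    d1,d2=ray(c1,a),ray(c2,b); o1,o2=c1['origin'],c2['origin']
    s=np.linalg.lstsq(np.c_[d1,-d2],o2-o1,rcond=None)[0]
    p,q=o1+s[0]*d1,o2+s[1]*d2; return (p+q)/2,np.linalg.norm(p-q)
def proj(c,X):
    v=F@(c['R'].T@(np.asarray(X)-c['origin'])); K=c['intrinsics']
    if c['n']=='wrist':
        t=np.arctan2(np.hypot(*v[:2]),v[2]); p=v[:2]/max(1e-9,np.hypot(*v[:2]))*t
    else: p=v[:2]/v[2]
    return p*K[0,0]+K[:2,2]
def tool(dxyz):   # world shift -> tool axes
    o=manip.get_obs(); return R.from_quat(o['tool_rot']).as_matrix().T@np.asarray(dxyz)
E
python3 - <<'E'
import cv2,numpy as np
t=cv2.imread('pics/top0.png');s=cv2.imread('pics/scene0.png')
a=cv2.resize(t[195:275,235:405],None,fx=4.7,fy=4.7,interpolation=2)[:, :799]
b=cv2.resize(s[165:230,190:330],None,fx=3.4,fy=3.4,interpolation=2)
c=cv2.resize(t[225:275,135:215],None,fx=4,fy=4,interpolation=2)
im=np.zeros((600,799,3),np.uint8); im[:a.shape[0],:a.shape[1]]=a
im[376:376+b.shape[0],:b.shape[1]]=b[:224]
im[376:576,480:799]=c[:,:319]
cv2.imwrite('pics/crop0.png',im); print(a.shape,b.shape)
E
```

```text
(376, 799, 3) (221, 476, 3)
```

View pics/crop0.png

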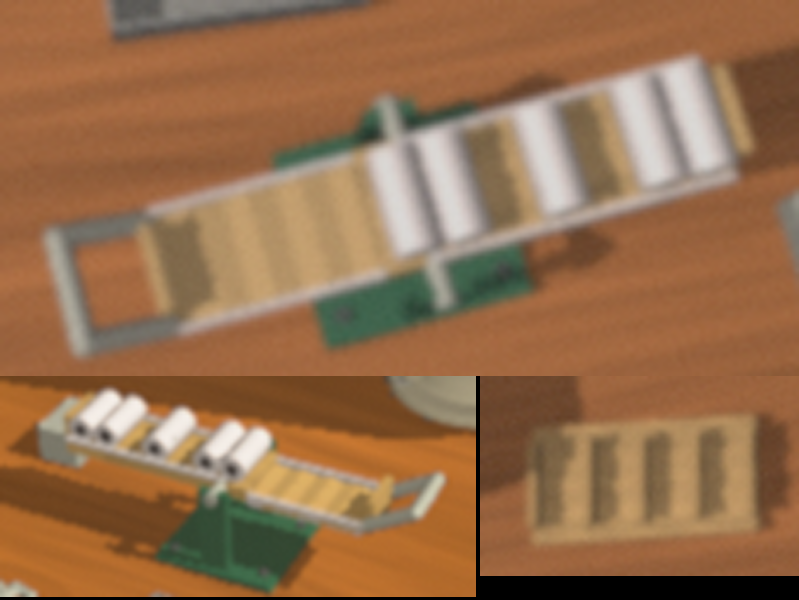

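The crop shows five spacers in the channel (so one excess), the handle bar from crop (55,232) to (82,350), cheek tops at (385,100) and (443,303), and an empty tray with outline (530–760, 415–545).

```bash
python3 - <<'E'
from h import *
t=shot('top');s=shot('scene')
T=lambda x,y:(235+x/4.7-.4,195+y/4.7-.4); S=lambda x,y:(190+x/3.4,165+(y-376)/3.4)
h1,h2=T(64,230),T(84,346)
H=np.array([(h1[0]+h2[0])/2,(h1[1]+h2[1])/2])
print('handle',tri(t,H,s,S(430,496)), onz(t,H,.12), onz(t,h1,.12),onz(t,h2,.12))
c1,c2=T(387,102),T(442,302)
a,b=onz(t,c1,.1),onz(t,c2,.1); print('cheeks',a,b,(a+b)/2,np.linalg.norm(a-b))
for q in [(400,200),(452,185),(548,160),(643,132),(695,115)]: print('sp',onz(t,T(*q),.12))
# spacer tops: triangulate first & last
# tray mask
Tr=lambda x,y:(135+(x-480)/4-.4,225+(y-376)/4-.4)
P=[onz(t,Tr(*q),.02)[:2] for q in [(532,430),(754,415),(758,528),(533,543)]]
print('tray',P,np.mean(P,0))
tr=np.array([onz(t,(x,y),0) for x,y in [(255,160),(307,153),(314,195),(262,202)]]); print('bin~',tr[:,:2])
for n,u in [('oil',(120,311)),('gauge',(200,187)),('grey',(415,246)),('wr',(380,171)),('ck',(432,205))]: print(n,onz(t,u,0)[:2])
def mask(c,lo,hi,box):
    x0,y0,x1,y1=box; hsv=cv2.cvtColor(c['pixels'],cv2.COLOR_RGB2HSV); m=cv2.inRange(hsv,lo,hi); k=np.zeros_like(m);k[y0:y1,x0:x1]=m[y0:y1,x0:x1];return k
for nm,c,box in [('tray',t,(140,230,215,275)),('bin',t,(245,145,325,210))]:
    hsv=cv2.cvtColor(c['pixels'],cv2.COLOR_RGB2HSV); x0,y0,x1,y1=box
    print(nm,[tuple(hsv[y,x]) for y,x in [(250,176),(250,155),(177,284),(160,258),(215,176),(230,220)]])
E
```

```text
handle (array([0.41479897, 0.12080133, 0.11693149]), np.float64(0.004642709800605571)) [0.41534827 0.118497   0.12      ] [0.44756533 0.11891733 0.12      ] [0.38354071 0.118082   0.12      ]
cheeks [ 0.4910391  -0.07085793  0.1       ] [ 0.37520438 -0.07928023  0.1       ] [ 0.43312174 -0.07506908  0.1       ] 0.1161405037145478
sp [ 0.43229674 -0.06491999  0.12      ]
sp [ 0.43555297 -0.09459573  0.12      ]
sp [ 0.4401216 -0.1493167  0.12     ]
sp [ 0.44645294 -0.20415048  0.12      ]
sp [ 0.45085427 -0.23451396  0.12      ]
tray [array([0.5264929 , 0.40204992]), array([0.51017129, 0.24612895]), array([0.43070399, 0.25393545]), array([0.4472661 , 0.40963525])] [0.47865857 0.32793739]
bin~ [[ 0.71054019  0.06640525]
 [ 0.70544863 -0.09099286]
 [ 0.57390668 -0.08707761]
 [ 0.5793195   0.06678362]]
oil [0.3406223  0.50465263]
gauge [0.65574699 0.2396664 ]
grey [ 0.37655887 -0.34273662]
wr [ 0.6124919  -0.29421644]
ck [ 0.48507184 -0.42045786]
tray [(np.uint8(17), np.uint8(116), np.uint8(132)), (np.uint8(16), np.uint8(114), np.uint8(147)), (np.uint8(18), np.uint8(19), np.uint8(133)), (np.uint8(12), np.uint8(16), np.uint8(80)), (np.uint8(12), np.uint8(156), np.uint8(155)), (np.uint8(12), np.uint8(151), np.uint8(155))]
bin [(np.uint8(17), np.uint8(116), np.uint8(132)), (np.uint8(16), np.uint8(114), np.uint8(147)), (np.uint8(18), np.uint8(19), np.uint8(133)), (np.uint8(12), np.uint8(16), np.uint8(80)), (np.uint8(12), np.uint8(156), np.uint8(155)), (np.uint8(12), np.uint8(151), np.uint8(155))]
```

```bash
python3 inch.py '-0.032 0.036 0 0;-0.064 0.072 0 0;-0.096 0.108 0 0;-0.128 0.144 0 0;-0.16 0.18 0 0' 0.4 60
python3 inch.py '-0.032 0.036 0 0;-0.064 0.072 0 0;-0.096 0.108 0 0;-0.128 0.144 0 0;-0.16 0.18 0 0'
python3 inch.py '-0.03 0.03 0 0.1;-0.06 0.06 0 0.2;-0.09 0.09 0 0.3;-0.106 0.118 0 0.344;-0.106 0.118 0 0.344'
python3 - <<'E'
from h import *
o=manip.get_obs();print(o['time'],o['tcp_pos'],R.from_quat(o['tool_rot']).as_matrix().round(3))
w=shot('wrist','w1');np.savez('w1.npz',R=w['R'],o=w['origin'])
t=shot('top','t1')
E
```

```text
time: 0.75
tcp_pos: [0.3036, -0.2634, 0.2312]
tool_rot: [-0.22, 0.975, -0.0, 0.0]
ft_force: [1.7, 0.6, 0.1]
grip_width: 0.402
gripper_force: 0.0
time: 1.25
tcp_pos: [0.3706, -0.0318, 0.2316]
tool_rot: [-0.221, 0.975, 0.0, 0.001]
ft_force: [2.3, -1.1, 0.5]
grip_width: 0.398
gripper_force: 0.0
time: 1.75
tcp_pos: [0.4157, 0.1213, 0.2306]
tool_rot: [-0.051, 0.999, -0.0, -0.001]
ft_force: [0.4, -1.0, 0.4]
grip_width: 0.398
gripper_force: 0.0
1.75 [0.41572489 0.1212524  0.23060407] [[-0.995 -0.103 -0.001]
 [-0.103  0.995 -0.   ]
 [ 0.001  0.    -1.   ]]
```

View pics/w1.png

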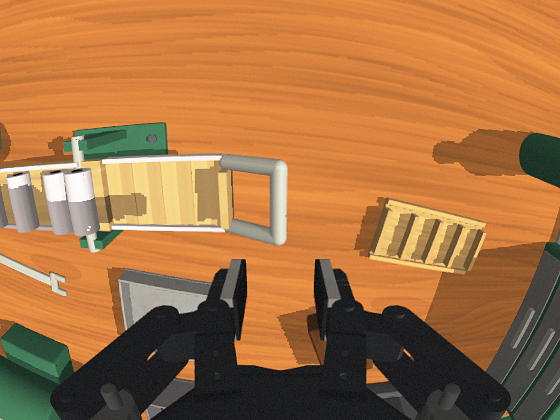

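The wrist view shows the bar centre at (280,203), rows 162–243, cheek tops at (78,145) and (92,243), and tray inner area at (372–485, 198–272).

```bash
python3 - <<'E'
from h import *
w=shot('wrist');t=shot('top')
print('handle z.127 top',onz(w,(280,203),.12))
T=lambda x,y:(235+x/4.7-.4,195+y/4.7-.4)
h=(np.array(T(64,230))+T(84,346))/2
print(tri(t,h,w,(280,203)))
a,b=onz(w,(280,166),.12),onz(w,(280,239),.12);print(a,b)
a,b=onz(w,(78,140),.1),onz(w,(93,247),.1);print('cheeks',a,b,(a+b)/2)
# tray corners in wrist (top rim)
hsv=cv2.cvtColor(w['pixels'],cv2.COLOR_RGB2HSV)
for y,x in [(215,390),(230,378),(205,410),(240,340),(260,470)]: print((y,x),hsv[y,x])
hs=cv2.cvtColor(t['pixels'],cv2.COLOR_RGB2HSV)
for y,x in [(240,176),(262,176),(235,150),(225,170),(275,180)]: print('t',(y,x),hs[y,x])
cr=cv2.resize(w['pixels'][180:290,350:500,::-1],None,fx=5,fy=5,interpolation=2);cv2.imwrite('pics/tr1.png',cr)
E
```

```text
handle z.127 top [0.41517872 0.11855434 0.12      ]
(array([0.41544819, 0.11856197, 0.11916764]), np.float64(3.8683008324798576e-05))
[0.38443553 0.11535146 0.12      ] [0.4473814  0.12190939 0.12      ]
cheeks [ 0.37771357 -0.08090697  0.1       ] [ 0.49043725 -0.07273817  0.1       ] [ 0.43407541 -0.07682257  0.1       ]
(215, 390) [ 19 134 242]
(230, 378) [ 18 134 103]
(205, 410) [ 19 131 248]
(240, 340) [ 13 179 207]
(260, 470) [ 17 140 106]
t (240, 176) [ 19  48 192]
t (262, 176) [ 19  46 194]
t (235, 150) [ 12 146 105]
t (225, 170) [ 13 159 154]
t (275, 180) [21 37 90]
```

View pics/tr1.png

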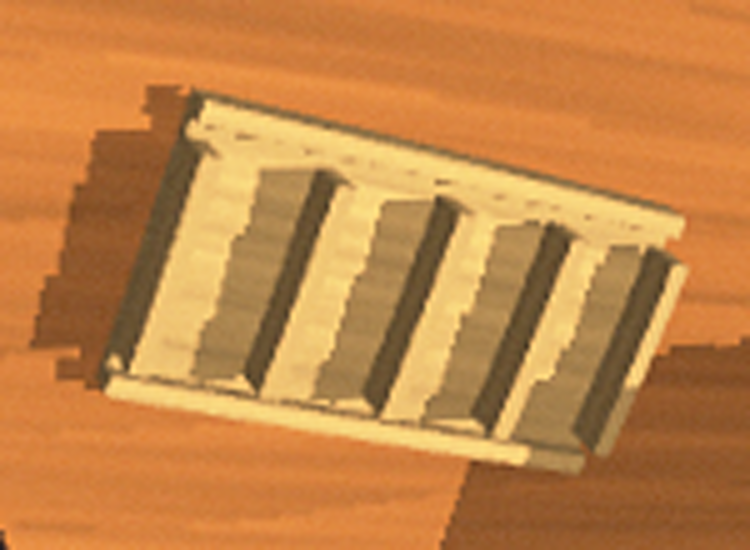

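```bash
python3 inch.py '0 -0.003 0.045 0;0 -0.003 0.09 0;0 -0.003 0.12 0;0 -0.003 0.13 0;0 -0.003 0.13 0'
python3 inch.py '0 0 0 0;0 0 0 0;0 0 0 0;0 0 0 0' 0 40
python3 inch.py '0 0.0007 0.0089 0;0 0.001 0.0179 0;0 0.0009 0.0268 0;0 0.0004 0.0358 0;0 -0.0005 0.0447 0'
```

```text
time: 2.45
tcp_pos: [0.4155, 0.1143, 0.1009]
tool_rot: [-0.05, 0.999, -0.001, -0.001]
ft_force: [-0.2, -0.5, 1.8]
grip_width: 0.402
gripper_force: 0.0
time: 2.85
tcp_pos: [0.4167, 0.1196, 0.1032]
tool_rot: [-0.05, 0.999, 0.005, 0.002]
ft_force: [-5.9, 14.1, -0.5]
grip_width: 0.145
gripper_force: 38.9
time: 3.35
tcp_pos: [0.4168, 0.1192, 0.0587]
tool_rot: [-0.05, 0.999, 0.004, 0.002]
ft_force: [-10.3, 16.0, 5.6]
grip_width: 0.143
gripper_force: 40.9
```

```bash
python3 inch.py '0 0.001 0.0088 0;0 -0.000 0.0176 0;0 -0.002 0.0263 0;0 -0.004 0.0349 0;0 -0.007 0.0453 0'
python3 inch.py '0 0 0 0;0 0 0 0;0 0 0 0;0 0 0 0;0 0 0 0'
python3 - <<'E'
from h import *
s=shot('scene','s2'); t=shot('top','t2')
a=cv2.resize(s['pixels'][150:250,180:340,::-1],None,fx=4.5,fy=4.5,interpolation=2);cv2.imwrite('pics/s2c.png',a)
E
```

```text
time: 3.85
tcp_pos: [0.418, 0.1086, 0.0126]
tool_rot: [-0.051, 0.999, 0.001, 0.002]
ft_force: [-16.7, 8.6, 53.4]
grip_width: 0.145
gripper_force: 50.2
time: 4.35
tcp_pos: [0.4181, 0.1088, 0.012]
tool_rot: [-0.051, 0.999, 0.001, 0.002]
ft_force: [4.3, 3.6, 0.2]
grip_width: 0.147
gripper_force: 42.6
```

View pics/s2c.png

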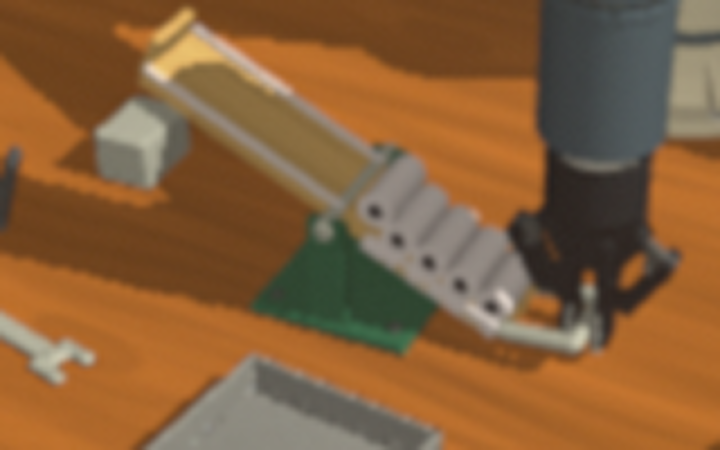

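The board is fully forward; spacers sit in all four pockets and the fifth waits behind them (crop 395,190 to 505,290). Tip back now.

```bash
python3 inch.py '0 0.005 -0.015 0;0 0.0085 -0.0306 0;0 0.0108 -0.0463 0;0 0.012 -0.062 0;0 0.012 -0.078 0'
python3 inch.py '0 -0.001 -0.0158 0;0 -0.004 -0.0315 0;0 -0.008 -0.047 0;0 -0.013 -0.062 0;0 -0.019 -0.076 0'
python3 inch.py '0 -0.001 -0.002 0;0 -0.001 -0.003 0;0 -0.001 -0.003 0;0 -0.001 -0.003 0;0 -0.001 -0.003 0'
python3 - <<'E'
from h import *
s=shot('scene','s3'); t=shot('top','t3');w=shot('wrist','w3')
a=cv2.resize(s['pixels'][150:250,180:340,::-1],None,fx=3.5,fy=3.5,interpolation=2)
b=w['pixels'][100:300,:400,::-1]
im=np.zeros((550,560,3),np.uint8);im[:350]=a;im[350:,:400]=b;cv2.imwrite('pics/s3c.png',im)
E
```

```text
time: 4.95
tcp_pos: [0.4168, 0.1206, 0.09]
tool_rot: [-0.05, 0.999, 0.001, 0.002]
ft_force: [9.8, 1.1, -8.2]
grip_width: 0.144
gripper_force: 39.6
time: 5.45
tcp_pos: [0.4186, 0.1036, 0.1661]
tool_rot: [-0.05, 0.999, 0.003, 0.002]
ft_force: [5.1, 9.6, -3.3]
grip_width: 0.144
gripper_force: 39.1
time: 5.95
tcp_pos: [0.4187, 0.1023, 0.1692]
tool_rot: [-0.05, 0.999, 0.003, 0.002]
ft_force: [3.3, 8.4, 1.2]
grip_width: 0.147
gripper_force: 39.7
```

View pics/s3c.png

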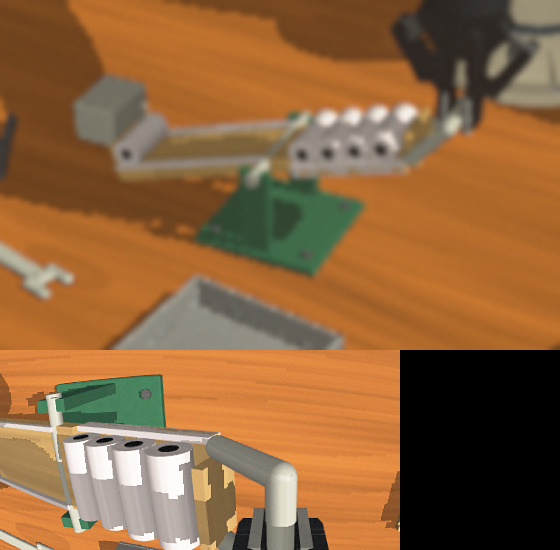

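All four pockets are full (crop 300–390,150) and the one excess spacer lies at the channel wall (crop 130,145).

```bash
python3 inch.py '0 0 0 0;0 0 0 0;0 0 0 0' 0.45
python3 inch.py '0 0 -0.03 0;0 0 -0.07 0;0 0 -0.1 0;0 -0.02 -0.12 0.1;0 -0.04 -0.12 0.24'
python3 inch.py '0 -0.02 0 0.14;0 -0.04 0 0.28;0 -0.06 0 0.42;0 -0.06 0 0.56;0 -0.06 0 0.7' 1
python3 inch.py '0 0 0 0.14;0 0 0 0.28;0 0 0 0.42;0 0 0 0.56;0 0 0 0.63'
python3 - <<'E'
from h import *
o=manip.get_obs();print(o['time'],o['tcp_pos'],o['q'],R.from_quat(o['tool_rot']).as_matrix().round(3))
w=shot('wrist','w4'); t=shot('top','t4')
E
```

```text
time: 6.4
tcp_pos: [0.4166, 0.0991, 0.1678]
tool_rot: [-0.05, 0.999, -0.001, -0.001]
ft_force: [-0.1, 0.4, 0.7]
grip_width: 0.45
gripper_force: 0.0
time: 6.9
tcp_pos: [0.4224, 0.0596, 0.2911]
tool_rot: [0.071, 0.997, 0.001, 0.002]
ft_force: [0.5, 0.7, -0.8]
grip_width: 0.451
gripper_force: 0.0
time: 7.4
tcp_pos: [0.4124, -0.0003, 0.288]
tool_rot: [0.411, 0.912, -0.001, -0.0]
ft_force: [0.3, 0.0, 0.0]
grip_width: 1.001
gripper_force: 0.0
time: 7.9
tcp_pos: [0.4222, -0.0753, 0.2816]
tool_rot: [0.631, 0.775, 0.028, -0.028]
ft_force: [0.9, 0.2, -1.0]
grip_width: 1.001
gripper_force: 0.0
7.9 [ 0.42221292 -0.07530424  0.28157197] [ 0.1186975   0.01870028 -0.01596353 -0.08057691 -1.53497601 -3.0529567 ] [[-0.203  0.979 -0.008]
 [ 0.976  0.203  0.08 ]
 [ 0.08   0.008 -0.997]]
```

View pics/w4.png

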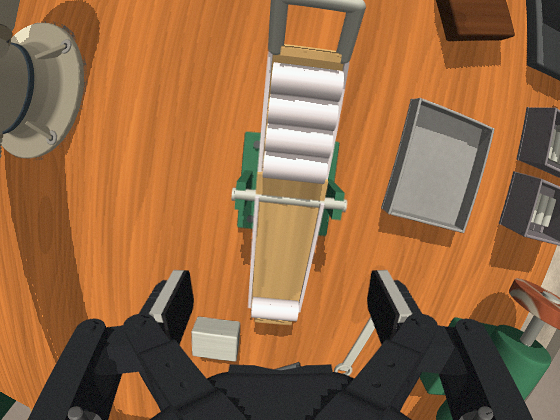

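The camera view shows four spacers in pockets (rows 80–165) and one in the channel at (275,310), but joint 6 sits at its limit, so I turn the other way.

```bash
python3 inch.py '0 0 0 -0.15;0 0 0 -0.3;0 0 0 -0.45;0 0 0 -0.6;0 0 0 -0.75'
python3 inch.py '0 0 0 -0.15;0 0 0 -0.3;0 0 0 -0.45;0 0 0 -0.6;0 0 0 -0.75' | tail -0
python3 inch.py '0 0 0 -0.15;0 0 0 -0.3;0 0 0 -0.45;0 0 0 -0.6;0 0 0 -0.75' | tail -0
python3 inch.py '0 0 0 -0.15;0 0 0 -0.3;0 0 0 -0.45;0 0 0 -0.6;0 0 0 -0.75' | tail -0
python3 inch.py '0 0 0 -0.14;0 0 0 -0.14;0 0 0 -0.14'
python3 - <<'E'
from h import *
o=manip.get_obs();print(o['time'],o['tcp_pos'],o['q'],R.from_quat(o['tool_rot']).as_matrix().round(3))
w=shot('wrist','w5'); t=shot('top','t5')
a=cv2.resize(t['pixels'][195:275,235:405,::-1],None,fx=4.7,fy=4.7,interpolation=2)[:, :799]
b=w['pixels'][50:270,:,::-1]
im=np.zeros((600,799,3),np.uint8);im[:376]=a;im[378:598,:560]=b;cv2.imwrite('pics/m5.png',im)
E
```

```text
time: 8.5
tcp_pos: [0.4221, -0.0738, 0.2819]
tool_rot: [0.298, 0.954, 0.037, -0.016]
ft_force: [-0.0, 0.7, -0.2]
grip_width: 1.0
gripper_force: 0.0
time: 10.3
tcp_pos: [0.4224, -0.0738, 0.282]
tool_rot: [0.775, -0.631, -0.028, -0.029]
ft_force: [-0.1, 0.5, -0.1]
grip_width: 0.999
gripper_force: 0.0
10.3 [ 0.42237907 -0.07380755  0.28202366] [ 0.12298396  0.01735657 -0.01645653 -0.07979375 -1.53448756  0.08322769] [[ 0.202 -0.979 -0.007]
 [-0.976 -0.202  0.079]
 [-0.079 -0.009 -0.997]]Exception ignored on flushing sys.stdout:
BrokenPipeError: [Errno 32] Broken pipe
Exception ignored on flushing sys.stdout:
BrokenPipeError: [Errno 32] Broken pipe
Exception ignored on flushing sys.stdout:
BrokenPipeError: [Errno 32] Broken pipe
```

View pics/m5.png

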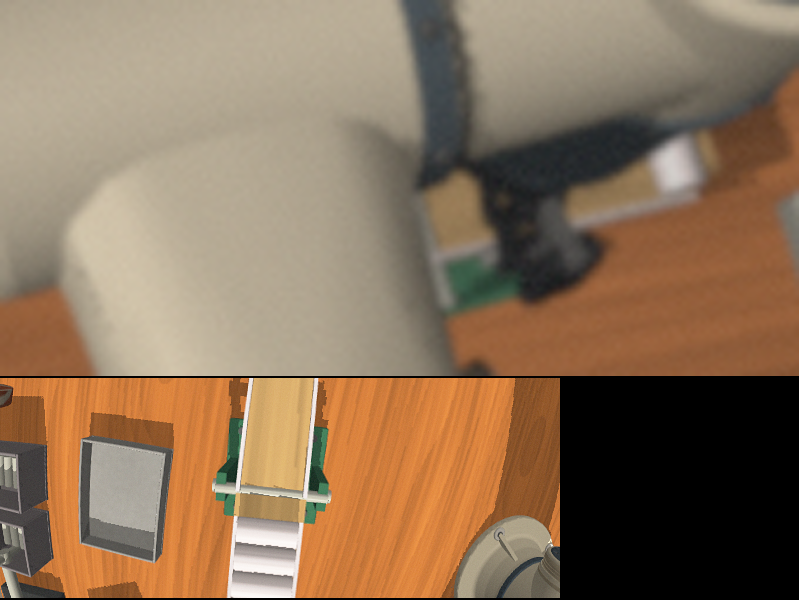

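```bash
python3 inch.py '-0.038 -0.01 -0.006 0.05;-0.076 -0.019 -0.012 0.1;-0.076 -0.019 -0.012 0.1;-0.076 -0.019 -0.012 0.1'
python3 - <<'E'
from h import *
import pickle
o=manip.get_obs();print(o['time'],o['tcp_pos'],o['q'],R.from_quat(o['tool_rot']).as_matrix().round(3))
w=shot('wrist','w6'); pickle.dump(w,open('w6.pkl','wb'))
hin=np.array([.434,-.0765,.1]);u=np.array([-.101,.995,0]);v=np.array([-.995,-.101,0]);c,s=np.cos(.35),np.sin(.35)
im=w['pixels'][:,:,::-1].copy()
print('spacers top-line expected px; centre:')
for x in [.043,.073,.103,.133,-.161]:
    z=.004 if x>0 else .014
    X=hin+u*(x*c-z*s)+np.array([0,0,1])*(x*s+z*c); print(X.round(4))
    for y in (-.03,.03): p=proj(w,X+v*y); cv2.circle(im,tuple(int(round(k)) for k in p),2,(0,0,255),-1)
cv2.imwrite('pics/m6.png',im)
E
```

```text
time: 10.8
tcp_pos: [0.4257, 0.0038, 0.3005]
tool_rot: [0.744, -0.667, -0.029, -0.027]
ft_force: [-0.4, 0.2, 0.1]
grip_width: 0.999
gripper_force: 0.0
10.8 [0.42572501 0.00376235 0.30045781] [ 3.08791150e-01 -1.36134353e-03  9.86996550e-03 -7.77843341e-02
 -1.56395428e+00 -2.01248755e-01] [[ 0.107 -0.994 -0.006]
 [-0.991 -0.107  0.08 ]
 [-0.08  -0.002 -0.997]]
spacers top-line expected px; centre:
[ 0.4301 -0.0377  0.1185]
[ 0.4272 -0.0096  0.1288]
[0.4244 0.0184 0.1391]
[0.4215 0.0464 0.1494]
[ 0.4498 -0.2318  0.0579]
```

View pics/m6.png

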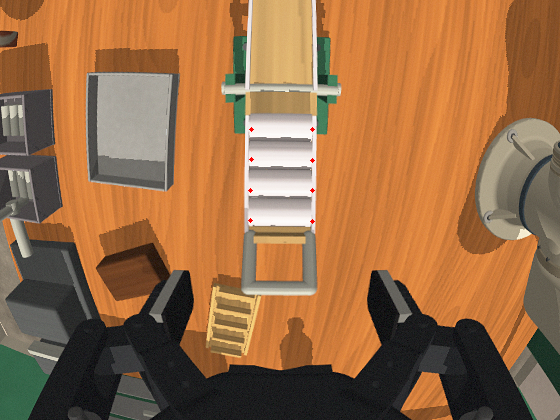

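The predicted spacer ends (red) lie on the four spacers (rows 129–221, columns 251–313), so the board frame is right; tray is at (233,320). Go for pocket 4.

```bash
python3 inch.py '-0.03 0 0.04 0;-0.03 0 0.085 0;-0.03 0 0.13 0;-0.03 0 0.13 0;-0.03 0 0.13 0' 1
python3 inch.py '0 0 0.015 0;0 0 0.03 0;0 0 0.036 0;0 0 0.036 0'
python3 - <<'E'
from h import *
w=shot('wrist','w7')
o=manip.get_obs();print(o['tcp_pos'],tool(np.array([.4215,.0464,.1374])-o['tcp_pos']))
E
python3 inch.py '0 0 0 0;0 0 0 0;0 0 0 0;0 0 0 0' 0.5 60
```

```text
time: 11.35
tcp_pos: [0.4222, 0.0421, 0.1741]
tool_rot: [0.743, -0.668, -0.028, -0.027]
ft_force: [0.5, -0.1, 0.9]
grip_width: 1.0
gripper_force: 0.0
time: 11.75
tcp_pos: [0.4227, 0.0459, 0.1388]
tool_rot: [0.743, -0.668, -0.028, -0.028]
ft_force: [-0.2, 0.6, -0.3]
grip_width: 1.003
gripper_force: 0.0
[0.42279967 0.04598746 0.13901667] [-0.00041753  0.00125642  0.00164926]
time: 12.2
tcp_pos: [0.4223, 0.0463, 0.1383]
tool_rot: [0.743, -0.668, -0.028, -0.028]
ft_force: [-0.6, 0.6, 6.3]
grip_width: 0.685
gripper_force: 68.6
```

View pics/w7.png

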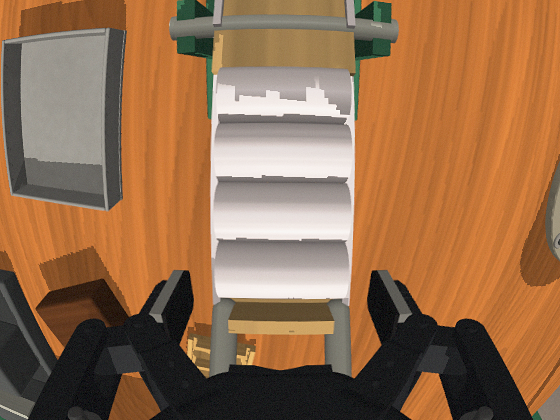

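Pocket 4's spacer lies between the open pads (row 270, columns 215–350), centred; it is now gripped. Lift it and look at the tray.

```bash
python3 inch.py '0 0 -0.02 0;0 0 -0.05 0;0 0 -0.08 0;0 0 -0.09 0' 
python3 inch.py '-0.046 -0.011 0.004 0;-0.092 -0.022 0.008 0;-0.138 -0.033 0.011 0;-0.184 -0.044 0.015 0;-0.23 -0.055 0.019 0' 
python3 inch.py '-0.046 -0.011 0.004 0;-0.092 -0.022 0.008 0;-0.138 -0.033 0.011 0;-0.138 -0.033 0.011 0;-0.138 -0.033 0.011 0' 
python3 - <<'E'
from h import *
import pickle
w=shot('wrist','w8');pickle.dump(w,open('w8.pkl','wb'))
t=shot('top','t8');pickle.dump(t,open('t8.pkl','wb'))
o=manip.get_obs();print(o['time'],o['tcp_pos'],o['q'].round(2))
E
```

```text
time: 12.6
tcp_pos: [0.4233, 0.0388, 0.2298]
tool_rot: [0.743, -0.668, -0.028, -0.029]
ft_force: [0.2, 0.1, -0.4]
grip_width: 0.68
gripper_force: 68.0
time: 13.1
tcp_pos: [0.4516, 0.276, 0.2257]
tool_rot: [0.743, -0.668, -0.029, -0.027]
ft_force: [1.4, -0.4, -0.9]
grip_width: 0.683
gripper_force: 68.0
time: 13.6
tcp_pos: [0.4696, 0.4161, 0.2244]
tool_rot: [0.744, -0.667, -0.029, -0.026]
ft_force: [0.3, -0.8, -0.5]
grip_width: 0.682
gripper_force: 67.9
13.7 [0.47016255 0.41470444 0.22613618] [ 0.94  0.38  0.29 -0.05 -1.42 -0.83]
```

View pics/w8.png

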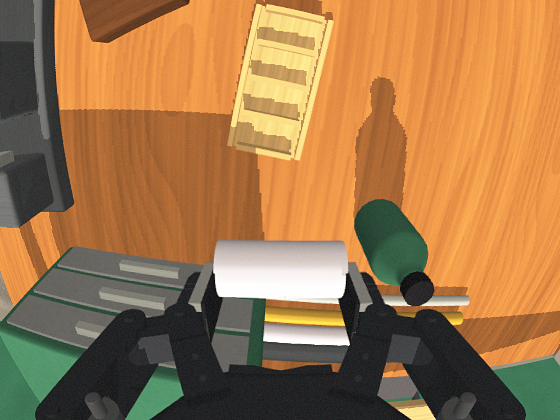

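The tray is unobstructed at (280,82), corners about (257,5), (333,15), (298,160), (229,148), and the spacer is held squarely between the pads.

```bash
cat >> h.py <<'E'
def tray(c,box,zs=(.0,.012,.02),hmin=16):
    x0,y0,x1,y1=box; hsv=cv2.cvtColor(cv2.GaussianBlur(c['pixels'],(3,3),0),cv2.COLOR_RGB2HSV)
    m=cv2.inRange(hsv,(hmin,60,60),(26,165,255)); k=np.zeros_like(m); k[y0:y1,x0:x1]=m[y0:y1,x0:x1]
    k=cv2.morphologyEx(k,cv2.MORPH_CLOSE,np.ones((7,7)))
    ct=max(cv2.findContours(k,0,2)[0],key=cv2.contourArea)[:,0]
    out=[]
    for z in zs:
        P=np.array([onz(c,p,z)[:2] for p in ct]); (cx,cy),(a,b),ang=cv2.minAreaRect((P*1000).astype(np.float32))
        if a<b: a,b,ang=b,a,ang+90
        out.append((z,round(cx,1),round(cy,1),round(a,1),round(b,1),round(ang,2)))
    return out,cv2.contourArea(ct)
E
python3 - <<'E'
from h import *
import pickle
w=pickle.load(open('w8.pkl','rb'));t=pickle.load(open('t8.pkl','rb'))
print(tray(w,(210,0,350,180)))
print(tray(t,(140,230,215,275),hmin=15))
E
```

```text
([(0.0, 481.7, 329.0, 170.0, 86.1, 83.66), (0.012, 481.7, 328.8, 164.3, 83.3, 83.66), (0.02, 481.7, 328.6, 160.5, 81.3, 83.66)], 11430.5)
([(0.0, 481.5, 333.0, 163.5, 84.1, 83.33), (0.012, 479.6, 330.2, 161.8, 83.2, 83.33), (0.02, 478.3, 328.3, 160.7, 82.6, 83.33)], 1588.5)
```

```bash
python3 - <<'E'
from h import *
import pickle
w=pickle.load(open('w8.pkl','rb'))
o=manip.get_obs();Rt=R.from_quat(o['tool_rot']).as_matrix();p=o['tcp_pos'];print(p,Rt.round(3))
d1,d2=ray(w,(281,240)),ray(w,(281,297));b=d1+d2;b/=np.linalg.norm(b)
a=np.arccos(d1@d2)/2; L=.014/np.sin(a)
C=w['origin']+b*L; print('centre in tool',Rt.T@(C-p), 'world',C)
e=np.array([.1115,.9938,0]);c0=np.array([.4805,.3287,0])
for k in (.057,.019,-.019,-.057):
    T=c0+e*k+[0,0,.10]; print(k,T.round(4),'tool shift to TCP z.10',Rt.T@(T-p))
E
```

```text
[0.47016255 0.41470444 0.22613618] [[ 0.106 -0.994 -0.007]
 [-0.991 -0.106  0.079]
 [-0.079 -0.001 -0.997]]
centre in tool [ 3.83280926e-03 -6.24226060e-05 -1.35585970e-03] world [0.47064009 0.41080526 0.22718549]
0.057 [0.4869 0.3853 0.1   ] tool shift to TCP z.10 [ 0.04081999 -0.01332538  0.12331681]
0.019 [0.4826 0.3476 0.1   ] tool shift to TCP z.10 [ 0.07780514 -0.00510514  0.12037932]
-0.019 [0.4784 0.3098 0.1   ] tool shift to TCP z.10 [0.11479028 0.0031151  0.11744182]
-0.057 [0.4741 0.2721 0.1   ] tool shift to TCP z.10 [0.15177542 0.01133534 0.11450433]
```

```bash
python3 - <<'E'
from h import *
import pickle
w=pickle.load(open('w6.pkl','rb'))
hin=np.array([.434,-.0765,.1]);u=np.array([-.101,.995,0])
def B(x,z,th=.35):
    c,s=np.cos(th),np.sin(th); return hin+u*(x*c-z*s)+np.array([0,0,1])*(x*s+z*c)
print('bar',proj(w,B(.198,.02)),'hinge',proj(w,hin))
g=cv2.cvtColor(w['pixels'],cv2.COLOR_RGB2GRAY)[:,276:287].mean(1)
print('profile',list(enumerate(g[80:305].astype(int),80)))
for x in (.043,.073,.103,.133): print(x,proj(w,B(x,.004))[1],proj(w,B(x,.018))[1])
print('endwall top',proj(w,B(.158,.014)))
E
```

```text
bar [280.43176523 289.62806737] hinge [282.02552653  88.6294427 ]
profile [(80, np.int64(185)), (81, np.int64(182)), (82, np.int64(173)), (83, np.int64(160)), (84, np.int64(134)), (85, np.int64(142)), (86, np.int64(170)), (87, np.int64(198)), (88, np.int64(208)), (89, np.int64(211)), (90, np.int64(227)), (91, np.int64(145)), (92, np.int64(142)), (93, np.int64(143)), (94, np.int64(144)), (95, np.int64(144)), (96, np.int64(143)), (97, np.int64(143)), (98, np.int64(143)), (99, np.int64(144)), (100, np.int64(144)), (101, np.int64(144)), (102, np.int64(144)), (103, np.int64(144)), (104, np.int64(144)), (105, np.int64(144)), (106, np.int64(143)), (107, np.int64(144)), (108, np.int64(144)), (109, np.int64(144)), (110, np.int64(144)), (111, np.int64(144)), (112, np.int64(141)), (113, np.int64(141)), (114, np.int64(148)), (115, np.int64(157)), (116, np.int64(165)), (117, np.int64(168)), (118, np.int64(170)), (119, np.int64(179)), (120, np.int64(189)), (121, np.int64(202)), (122, np.int64(215)), (123, np.int64(225)), (124, np.int64(232)), (125, np.int64(238)), (126, np.int64(241)), (127, np.in
[... 3417 characters left out ...]
 (283, np.int64(116)), (284, np.int64(125)), (285, np.int64(131)), (286, np.int64(134)), (287, np.int64(139)), (288, np.int64(166)), (289, np.int64(179)), (290, np.int64(183)), (291, np.int64(200)), (292, np.int64(223)), (293, np.int64(224)), (294, np.int64(208)), (295, np.int64(163)), (296, np.int64(135)), (297, np.int64(136)), (298, np.int64(138)), (299, np.int64(138)), (300, np.int64(138)), (301, np.int64(138)), (302, np.int64(139)), (303, np.int64(138)), (304, np.int64(139))]
0.043 128.97736718200275 126.29142580712094
0.073 159.24451161971325 157.90368868144387
0.103 190.02405959510676 190.10158780695025
0.133 220.77342038822496 222.26495744766726
endwall top [280.78032534 247.82554742]
```

The pocket spacers lean together toward the channel (4–9 mm), so this one sits about 9 mm off in the pads (+x tool); I place it with that offset.

```bash
python3 inch.py '0.01 -0.005 0.035 0.07;0.02 -0.01 0.07 0.14;0.032 -0.015 0.1 0.218;0.032 -0.015 0.124 0.218;0.032 -0.015 0.124 0.218' 
python3 inch.py '0 0 0 0;0 0 0 0'
python3 - <<'E'
from h import *
import pickle
t=shot('top');print(tray(t,(140,225,215,280),hmin=15))
w=shot('wrist','w9')
o=manip.get_obs();Rt=R.from_quat(o['tool_rot']).as_matrix();p=o['tcp_pos'];print(p,np.degrees(np.arctan2(Rt[1,1],Rt[0,1])),o['grip_width'])
g=cv2.cvtColor(w['pixels'],cv2.COLOR_RGB2GRAY)[:,276:287].mean(1);print(list(g[225:310].astype(int)))
print('to z.0165',Rt.T@(np.array([.4879,.3945,.0165])-p))
E
```

```text
time: 14.2
tcp_pos: [0.4861, 0.3921, 0.0971]
tool_rot: [-0.665, 0.746, 0.032, 0.021]
ft_force: [-0.7, -0.3, -0.5]
grip_width: 0.684
gripper_force: 67.9
time: 14.4
tcp_pos: [0.4888, 0.3957, 0.103]
tool_rot: [-0.666, 0.745, 0.032, 0.026]
ft_force: [0.4, -0.0, -0.1]
grip_width: 0.68
gripper_force: 67.9
([(0.0, 481.7, 332.7, 163.5, 84.9, 83.97), (0.012, 479.8, 329.9, 161.8, 84.0, 83.97), (0.02, 478.5, 328.0, 160.6, 83.4, 83.97)], 1544.5)
[0.48850102 0.39580566 0.1025714 ] 173.67206397936022 0.6843134774516411
[np.int64(153), np.int64(154), np.int64(154), np.int64(155), np.int64(154), np.int64(153), np.int64(154), np.int64(154), np.int64(154), np.int64(152), np.int64(152), np.int64(148), np.int64(137), np.int64(139), np.int64(136), np.int64(127), np.int64(120), np.int64(133), np.int64(141), np.int64(147), np.int64(153), np.int64(157), np.int64(160), np.int64(165), np.int64(168), np.int64(171), np.int64(175), np.int64(176), np.int64(179), np.int64(183), np.int64(183), np.int64(185), np.int64(187), np.int64(189), np.int64(191), np.int64(193), np.int64(196), np.int64(199), np.int64(201), np.int64(204), np.int64(207), np.int64(213), np.int64(220), np.int64(225), np.int64(228), np.int64(232), np.int64(236), np.int64(238), np.int64(238), np.int64(240), np.int64(240), np.int64(241), np.int64(241), np.int64(242), np.int64(243), np.int64(244), np.int64(245), np.int64(247), np.int64(249), np.int64(251), np.int64(252), np.int64(252), np.int64(252), np.int64(253), np.int64(252), np.int64(253), np.int64(253), np.int64(252), np.int64(253), np.int64(252), np.int64(252), np.int64(253), np.int64(249), np.int64(170), np.int64(93), np.int64(97), np.int64(100), np.int64(99), np.int64(100), np.int64(99), np.int64(100), np.int64(100), np.int64(100), np.int64(99), np.int64(101)]
to z.0165 [ 0.00833833 -0.00067831  0.08567593]
```

View pics/w9.png

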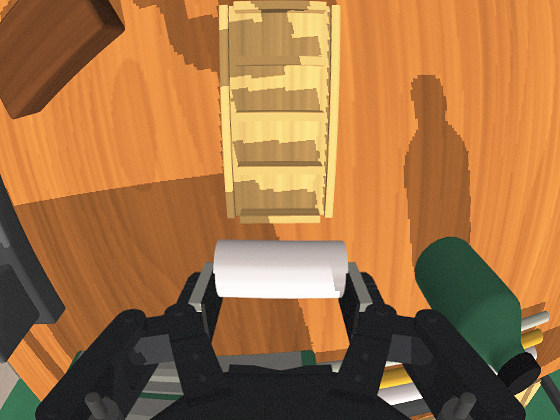

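The tray is seen square to the tool, near end at row 219, columns 238–320, and the held spacer at rows 241–298; alignment looks right.

```bash
python3 - <<'E'
from h import *
w=shot('wrist');c0=np.array([.4805,.3287]);e=np.array([.1115,.9938]);f=np.array([.9938,-.1115])
for uv,z in [((280,219),.02),((280,212),.02),((238,214),.011),((323,214),.011),((222,100),.011),((336,100),.011)]:
    d=onz(w,uv,z)[:2]-c0;print(uv,'tray coords',(d@e).round(4),(d@f).round(4))
# dividers: brightness profile
hsv=cv2.cvtColor(w['pixels'],cv2.COLOR_RGB2GRAY)[:,276:284].mean(1).astype(int)
E
```

```text
(280, 219) tray coords 0.0764 0.0004
(280, 212) tray coords 0.0707 0.0004
(238, 214) tray coords 0.0763 0.0326
(323, 214) tray coords 0.0765 -0.0329
(222, 100) tray coords -0.0102 0.0406
(336, 100) tray coords -0.0103 -0.0384
```

```bash
python3 inch.py '0.004 0 0.03 0;0.008 0 0.06 0;0.008 0 0.078 0;0.008 0 0.084 0;0.008 0 0.084 0' 
python3 inch.py '0 0 0 0;0 0 0 0'
python3 - <<'E'
from h import *
o=manip.get_obs();print(tool(np.array([.4879,.3945,.0165])-o['tcp_pos']))
E
```

```text
time: 15.05
tcp_pos: [0.4865, 0.3941, 0.0167]
tool_rot: [-0.666, 0.745, 0.032, 0.024]
ft_force: [0.6, -0.4, -0.1]
grip_width: 0.686
gripper_force: 67.9
time: 15.25
tcp_pos: [0.487, 0.3946, 0.0174]
tool_rot: [-0.666, 0.745, 0.032, 0.025]
ft_force: [0.8, 0.1, -1.1]
grip_width: 0.686
gripper_force: 67.9
[ 6.28481725e-05 -8.69092021e-04  8.47936373e-04]
```

```bash
python3 inch.py '0 0 0.002 0;0 0 0.003 0;0 0 0.003 0' 
python3 inch.py '0 0 0 0;0 0 0 0;0 0 0 0;0 0 0 0' 0.8
python3 inch.py '0 0 -0.02 0;0 0 -0.06 0;0 0 -0.1 0;0 0 -0.1 0' 
python3 - <<'E'
from h import *
import pickle
w=shot('wrist','w10');pickle.dump(w,open('w10.pkl','wb'));t=shot('top','t10');pickle.dump(t,open('t10.pkl','wb'))
o=manip.get_obs();print(o['tcp_pos'],tray(t,(140,225,215,280),hmin=15))
c0=np.array([.4805,.3287,0]);e=np.array([.1115,.9938,0]);f=np.array([.9938,-.1115,0])
# sample spacer: low saturation & bright blob near compartment k=.057
hsv=cv2.cvtColor(w['pixels'],cv2.COLOR_RGB2HSV);p=proj(w,c0+e*.057+[0,0,.02]);print(p)
m=cv2.inRange(hsv,(0,0,90),(180,60,255));x,y=p.astype(int);k=np.zeros_like(m);k[max(0,y-60):y+60,x-80:x+80]=m[max(0,y-60):y+60,x-80:x+80]
ct=max(cv2.findContours(k,0,2)[0],key=cv2.contourArea);r=cv2.minAreaRect(ct);print(r)
C=onz(w,r[0],.022)-c0;print('tray coords',C@e,C@f)
E
```

```text
time: 15.55
tcp_pos: [0.487, 0.3946, 0.015]
tool_rot: [-0.666, 0.744, 0.032, 0.025]
ft_force: [-2.3, -1.5, 7.7]
grip_width: 0.681
gripper_force: 69.0
time: 15.95
tcp_pos: [0.4864, 0.3941, 0.013]
tool_rot: [-0.666, 0.745, 0.032, 0.024]
ft_force: [-0.4, -0.4, 0.2]
grip_width: 0.803
gripper_force: 0.0
time: 16.35
tcp_pos: [0.4902, 0.3882, 0.1198]
tool_rot: [-0.666, 0.744, 0.032, 0.03]
ft_force: [0.2, -0.2, -0.3]
grip_width: 0.799
gripper_force: 0.0
[0.4873728  0.38665751 0.11399038] ([(0.0, 481.5, 332.7, 162.9, 84.3, 83.33), (0.012, 479.6, 329.9, 161.3, 83.4, 83.33), (0.02, 478.3, 328.0, 160.1, 82.8, 83.33)], 1311.0)
[284.27532238 194.78537996]
((284.5, 197.5), (35.0, 81.0), 90.0)
tray coords 0.05846133810794499 -0.00014950867995421348
```

```bash
cat >> h.py <<'E'
def plan(P,yaw=None):
    o=manip.get_obs();Rt=R.from_quat(o['tool_rot']).as_matrix();y=np.degrees(np.arctan2(Rt[1,1],Rt[0,1]))
    print('t',round(o['time'],2),'tcp',o['tcp_pos'].round(4),'yaw',round(y,2),'gw',round(float(o['grip_width']),3))
    t=0 if yaw is None else -np.radians((yaw-y+180)%360-180)
    print('shift',(Rt.T@(np.asarray(P)-o['tcp_pos'])).round(4),'turn',round(t,3))
HIN=np.array([.434,-.0765,.1]);U=np.array([-.101,.995,0])
def B(x,z,th=.35):
    c,s=np.cos(th),np.sin(th); return HIN+U*(x*c-z*s)+np.array([0,0,1])*(x*s+z*c)
def white(w,lo,hi,vmin=90):  # spacer blobs inside box
    hsv=cv2.cvtColor(w['pixels'],cv2.COLOR_RGB2HSV);m=cv2.inRange(hsv,(0,0,vmin),(180,45,255))
    k=np.zeros_like(m);k[lo[1]:hi[1],lo[0]:hi[0]]=m[lo[1]:hi[1],lo[0]:hi[0]];return k
E
python3 inch.py '0 0 -0.04 0;0 0 -0.08 0;0 0 -0.12 0;0 0 -0.14 -0.1;0 0 -0.14 -0.21' 
python3 -c "
from h import *
plan([.4251,.0111,.25],186)"
```

```text
time: 16.95
tcp_pos: [0.4889, 0.3756, 0.2551]
tool_rot: [0.742, -0.669, -0.029, -0.03]
ft_force: [0.4, 0.0, -0.7]
grip_width: 0.801
gripper_force: 0.0
t 16.95 tcp [0.4889 0.3756 0.2551] yaw -174.13 gw 0.801
shift [ 0.3552  0.1008 -0.0249] turn -0.002
```

```bash
python3 inch.py '0.045 0.013 -0.003 0;0.09 0.026 -0.006 0;0.135 0.039 -0.009 0;0.18 0.052 -0.013 0;0.225 0.064 -0.016 0' 1
python3 inch.py '0.045 0.013 -0.003 0;0.09 0.026 -0.006 0;0.13 0.037 -0.009 0;0.13 0.037 -0.009 0;0.13 0.037 -0.009 0' 
cat > look.py <<'E'
from h import *
w=shot('wrist');g=cv2.cvtColor(w['pixels'],cv2.COLOR_RGB2GRAY)[:,276:287].mean(1)
b=np.where(g<132)[0];print('dark rows',list(b[(b>60)&(b<300)]))
for x in (.039,.067,.0955): print(x,proj(w,B(x,.005)).round(1))
plan(B(.0955,.005)-[0,0,.010],186)
o=manip.get_obs();C=B(.0955,.005);print(C)
# blob edges of each spacer row: columns
for x in (.039,.067,.0955):
    r=int(proj(w,B(x,.012))[1]); s=w['pixels'][r].astype(int); ok=(s.max(1)-s.min(1)<40)&(s.max(1)>150)
    c=np.where(ok)[0]; c=c[(c>200)&(c<360)]; print(x,r,c.min() if len(c) else None,c.max() if len(c) else None,'pred',proj(w,B(x,.005)+[.03*.995,.003,0])[0],proj(w,B(x,.005)-[.03*.995,.003,0])[0])
E
python3 look.py
```

```text
time: 17.45
tcp_pos: [0.4452, 0.1425, 0.2489]
tool_rot: [0.741, -0.671, -0.03, -0.026]
ft_force: [1.4, -0.8, 0.0]
grip_width: 1.004
gripper_force: 0.0
time: 17.95
tcp_pos: [0.422, 0.0103, 0.2478]
tool_rot: [0.74, -0.672, -0.03, -0.027]
ft_force: [0.4, 0.9, -0.6]
grip_width: 1.0
gripper_force: 0.0
dark rows [np.int64(87), np.int64(143), np.int64(144), np.int64(145), np.int64(146), np.int64(177), np.int64(178), np.int64(179), np.int64(180), np.int64(219), np.int64(252), np.int64(253), np.int64(254), np.int64(255), np.int64(256), np.int64(257), np.int64(258), np.int64(259)]
0.039 [277.1 126.3]
0.067 [277.1 160.2]
0.0955 [277.3 195.3]
t 18.0 tcp [0.4222 0.0111 0.2479] yaw -174.39 gw 0.998
shift [ 0.0099 -0.0029  0.1201] turn -0.007
[0.42511244 0.01105563 0.1374436 ]
0.039 124 234 318 pred 240.49635892408457 313.7070124352139
0.067 159 234 317 pred 240.31117580911192 314.07139104429564
0.0955 195 234 317 pred 240.41951480963527 314.18776631979466
```

```bash
python3 inch.py '0.004 -0.002 0.04 0;0.008 -0.003 0.085 0;0.008 -0.003 0.105 0;0.008 -0.003 0.119 0;0.008 -0.003 0.119 0' 
python3 inch.py '0 0 0 0;0 0 0 0'
python3 -c "
from h import *
plan(B(.098,.005)-[0,0,.010],186)"
python3 inch.py '0 0 0 0;0 0 0 0;0 0 0 0;0 0 0 0' 0.5 60
python3 inch.py '0 0 -0.02 0;0 0 -0.05 0;0 0 -0.09 0;0 0 -0.11 0;0 0 -0.11 0'
cat > held.py <<'E'
from h import *
w=shot('wrist');g=cv2.cvtColor(w['pixels'],cv2.COLOR_RGB2GRAY)[:,276:287].mean(1);print([(i,int(g[i])) for i in range(205,320,2)])
o=manip.get_obs();Rt=R.from_quat(o['tool_rot']).as_matrix();K=Rt.T@(w['origin']-o['tcp_pos']);print('cam in tool',K)
for r in (269,260,280,290): d=Rt.T@ray(w,(281,r)); print(r,'x at z=-.011', (K+d*(-.011-K[2])/d[2])[0].round(4))
E
python3 held.py
```

```text
time: 18.5
tcp_pos: [0.4239, 0.0137, 0.1271]
tool_rot: [0.741, -0.67, -0.031, -0.025]
ft_force: [0.5, 0.5, 1.3]
grip_width: 1.002
gripper_force: 0.0
time: 18.7
tcp_pos: [0.4263, 0.0134, 0.1305]
tool_rot: [0.741, -0.67, -0.029, -0.028]
ft_force: [-0.5, -0.8, 0.5]
grip_width: 1.001
gripper_force: 0.0
t 18.7 tcp [0.4263 0.0134 0.1305] yaw -174.29 gw 1.001
shift [0.     0.0014 0.0022] turn -0.005
time: 19.1
tcp_pos: [0.426, 0.013, 0.1303]
tool_rot: [0.741, -0.671, -0.029, -0.028]
ft_force: [-0.6, 1.4, 4.3]
grip_width: 0.684
gripper_force: 67.4
time: 19.6
tcp_pos: [0.4276, 0.0039, 0.242]
tool_rot: [0.74, -0.671, -0.027, -0.029]
ft_force: [-0.1, 0.5, -1.0]
grip_width: 0.682
gripper_force: 66.9
[(205, 140), (207, 142), (209, 143), (211, 144), (213, 145), (215, 143), (217, 144), (219, 144), (221, 142), (223, 144), (225, 145), (227, 146), (229, 119), (231, 143), (233, 142), (235, 142), (237, 141), (239, 141), (241, 142), (243, 143), (245, 144), (247, 145), (249, 145), (251, 126), (253, 119), (255, 132), (257, 139), (259, 146), (261, 152), (263, 155), (265, 159), (267, 163), (269, 166), (271, 167), (273, 172), (275, 179), (277, 194), (279, 209), (281, 218), (283, 223), (285, 227), (287, 230), (289, 233), (291, 237), (293, 240), (295, 244), (297, 248), (299, 249), (301, 250), (303, 245), (305, 244), (307, 193), (309, 133), (311, 134), (313, 135), (315, 135), (317, 134), (319, 135)]
cam in tool [ 0.08424961 -0.00137929 -0.14438688]
269 x at z=-.011 0.0083
260 x at z=-.011 0.0131
280 x at z=-.011 0.0022
290 x at z=-.011 -0.0036
```

```bash
python3 -c "
from h import *
t=shot('top');print(tray(t,(130,215,225,290),hmin=15))
plan([.4829,.3505,.22],173.6)"
```

```text
([(0.0, 490.5, 379.4, 103.7, 74.7, 2.88), (0.012, 488.4, 376.1, 102.6, 73.9, 2.88), (0.02, 487.1, 373.9, 101.9, 73.4, 2.88)], 342.0)
t 19.7 tcp [0.4258 0.0041 0.2386] yaw -174.37 gw 0.682
shift [-0.3365 -0.0908  0.0459] turn 0.21
```

```bash
python3 inch.py '-0.044 -0.011 0 0;-0.088 -0.022 0.002 0;-0.132 -0.033 0.006 0;-0.176 -0.044 0.011 0;-0.22 -0.055 0.016 0'
python3 inch.py '-0.044 -0.011 0.006 0.05;-0.088 -0.022 0.012 0.1;-0.132 -0.035 0.02 0.16;-0.176 -0.046 0.03 0.21;-0.176 -0.046 0.034 0.21' | tail -6
python3 inch.py '0 0 0 0;0 0 0 0' | tail -1
cat > tw.py <<'E'
from h import *
import sys
w=shot('wrist');print('area box', tray(w,(170,0,400,235)))
t=shot('top');print(tray(t,(130,215,225,290),hmin=15))
plan([.4829,.3505,.10],173.6)
E
python3 tw.py
```

```text
time: 20.2
tcp_pos: [0.4583, 0.2304, 0.2391]
tool_rot: [0.741, -0.671, -0.03, -0.026]
ft_force: [0.9, -0.8, -1.0]
grip_width: 0.682
gripper_force: 66.9
time: 20.7
tcp_pos: [0.4859, 0.4147, 0.2153]
tool_rot: [-0.667, 0.744, 0.032, 0.02]
ft_force: [0.1, -0.8, -1.0]
grip_width: 0.682
gripper_force: 66.8
gripper_force: 66.8
area box ([(0.0, 481.8, 329.7, 167.7, 86.0, 83.79), (0.012, 481.7, 329.2, 162.1, 83.1, 83.79), (0.02, 481.7, 328.9, 158.3, 81.2, 83.79)], 11689.0)
([(0.0, 481.2, 331.4, 160.3, 84.6, 83.42), (0.012, 479.2, 328.6, 158.6, 83.7, 83.42), (0.02, 477.9, 326.7, 157.5, 83.1, 83.42)], 1317.0)
t 21.0 tcp [0.4876 0.4098 0.2216] yaw 173.61 gw 0.677
shift [ 0.0688 -0.0038  0.1165] turn 0.0
```

```bash
python3 inch.py '0.03 -0.002 0.02 0;0.06 -0.004 0.05 0;0.069 -0.004 0.09 0;0.069 -0.004 0.1165 0;0.069 -0.004 0.1165 0' | tail -1
python3 inch.py '0 0 0 0;0 0 0 0'|tail -1
python3 -c "
from h import *
plan([.4829,.3505,.013],173.6)"
```

```text
gripper_force: 66.8
gripper_force: 66.8
t 21.7 tcp [0.4843 0.3521 0.1022] yaw 173.67 gw 0.68
shift [0.009  0.0001 0.0888] turn 0.001
```

```bash
python3 inch.py '0.004 0 0.035 0;0.009 0 0.065 0;0.009 0 0.08 0;0.009 0 0.086 0;0.009 0 0.088 0' 
python3 inch.py '0 0 0 0;0 0 0 0'
python3 -c "
from h import *
plan([.4829,.3505,.013],173.6)"
```

```text
time: 22.2
tcp_pos: [0.4813, 0.349, 0.0164]
tool_rot: [-0.667, 0.744, 0.031, 0.024]
ft_force: [-19.3, -11.2, 38.3]
grip_width: 0.684
gripper_force: 71.3
time: 22.4
tcp_pos: [0.4813, 0.3489, 0.0165]
tool_rot: [-0.667, 0.744, 0.031, 0.025]
ft_force: [-13.4, -8.3, 26.3]
grip_width: 0.678
gripper_force: 69.9
t 22.4 tcp [0.4813 0.3489 0.0165] yaw 173.74 gw 0.678
shift [-0.0015 -0.0015  0.0036] turn 0.003
```

```bash
python3 inch.py '0 0 -0.005 0;0 0 -0.006 0;0 0 -0.006 0' 
python3 - <<'E'
from h import *
w=shot('wrist','w11');t=shot('top','t11')
print(tray(t,(130,215,225,290),hmin=15))
c0=np.array([.4805,.3287]);e=np.array([.1115,.9938]);f=np.array([.9938,-.1115])
hsv=cv2.cvtColor(w['pixels'],cv2.COLOR_RGB2HSV)
# lateral tray edges at rows and inner spacer profile
g=cv2.cvtColor(w['pixels'],cv2.COLOR_RGB2GRAY)
for r in (60,100,140,180):
    row=hsv[r]; c=np.where((row[:,0]>=16)&(row[:,0]<=26)&(row[:,1]>60))[0]; c=c[(c>150)&(c<420)]
    for q in (c.min(),c.max()):
        d=onz(w,(q,r),.011)[:2]-c0; print(r,q,(d@e).round(4),(d@f).round(4))
col=g[:,276:287].mean(1); print([(i,int(col[i])) for i in range(0,320,3)])
for r in (0,60,120,180,240,300): d=onz(w,(281,r),.02)[:2]-c0; print(r,(d@e).round(4))
E
```

```text
time: 22.7
tcp_pos: [0.4823, 0.3497, 0.0183]
tool_rot: [-0.666, 0.745, 0.032, 0.025]
ft_force: [0.0, 0.0, -1.4]
grip_width: 0.681
gripper_force: 66.9
([(0.0, 477.6, 302.0, 100.8, 85.9, 80.12), (0.012, 475.7, 299.5, 99.8, 85.0, 80.12), (0.02, 474.4, 297.9, 99.1, 84.4, 80.12)], 871.0)Traceback (most recent call last):
  File "<stdin>", line 10, in <module>
    return umr_minimum(a, axis, None, out, keepdims, initial, where)
ValueError: zero-size array to reduction operation minimum which has no identity
```

```bash
python3 - <<'E'
from h import *
w=shot('wrist')
o=manip.get_obs();Rt=R.from_quat(o['tool_rot']).as_matrix();p=o['tcp_pos']
g=cv2.cvtColor(w['pixels'],cv2.COLOR_RGB2GRAY);col=g[:,276:287].mean(1)
print([(i,int(col[i])) for i in range(150,330,3)])
c0=np.array([.4805,.3287]);e=np.array([.1115,.9938])
for r in (0,60,120,180,240): d=onz(w,(281,r),.02)[:2]-c0; print(r,(d@e).round(4))
K=Rt.T@(w['origin']-p)
for z in (-.011,-.004): 
  for r in (270,280,290):
    d=Rt.T@ray(w,(281,r));L=(z-K[2])/d[2];print(z,r,'x',(K+d*L)[0].round(4),'full px width',2*np.degrees(np.arcsin(.014/L))*np.pi/180*325)
E
```

```text
[(150, 111), (153, 111), (156, 102), (159, 157), (162, 168), (165, 193), (168, 199), (171, 207), (174, 208), (177, 208), (180, 208), (183, 209), (186, 209), (189, 208), (192, 210), (195, 150), (198, 145), (201, 141), (204, 142), (207, 142), (210, 142), (213, 143), (216, 143), (219, 142), (222, 143), (225, 104), (228, 109), (231, 112), (234, 107), (237, 163), (240, 190), (243, 135), (246, 135), (249, 143), (252, 113), (255, 137), (258, 149), (261, 158), (264, 166), (267, 170), (270, 173), (273, 180), (276, 195), (279, 217), (282, 227), (285, 233), (288, 237), (291, 242), (294, 244), (297, 247), (300, 250), (303, 247), (306, 243), (309, 112), (312, 126), (315, 142), (318, 151), (321, 161), (324, 169), (327, 174)]
0 -0.1054
60 -0.0804
120 -0.0559
180 -0.03
240 -0.0007
-0.011 270 x 0.0083 full px width 60.1014977764689
-0.011 280 x 0.0028 full px width 59.00700158341859
-0.011 290 x -0.0029 full px width 57.85673392401755
-0.004 270 x 0.0042 full px width 57.05430667116597
-0.004 280 x -0.0015 full px width 56.01558796348982
-0.004 290 x -0.0075 full px width 54.92392296734626
```

View pics/w11.png

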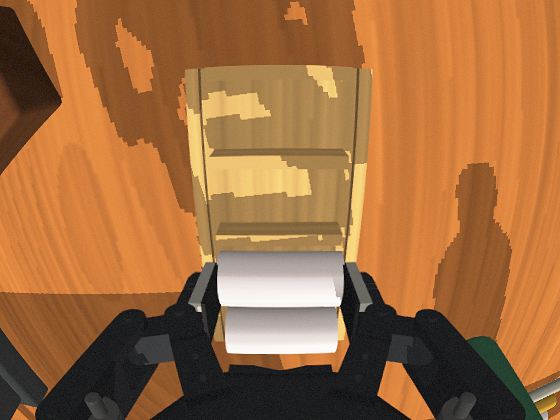

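The picture shows the held spacer (rows 253–308) over the second compartment, first spacer lying in its compartment below it (rows 308–350), dividers at rows 152 and 228. A 3 mm shift to centre, then lower.

```bash
python3 inch.py '0.003 0 0 0;0.003 0 0 0;0.003 0 0.004 0;0.003 0 0.004 0' 
python3 inch.py '0 0 0 0;0 0 0 0;0 0 0 0;0 0 0 0' 0.8
python3 inch.py '0 0 -0.02 0;0 0 -0.06 0;0 0 -0.1 0;0 0 -0.1 0' |tail -1
cat > placed.py <<'E'
from h import *
import sys
w=shot('wrist');c0=np.array([.4805,.3287,0]);e=np.array([.1115,.9938,0]);f=np.array([.9938,-.1115,0])
o=manip.get_obs();print(o['time'],o['tcp_pos'])
for k in map(float,sys.argv[1:]):
    x,y=proj(w,c0+e*k+[0,0,.02]).astype(int);K=white(w,(x-80,max(0,y-55)),(x+80,max(0,min(y+55,270))))
    cs=cv2.findContours(K,0,2)[0]
    for ct in cs:
        if cv2.contourArea(ct)>700:
            r=cv2.minAreaRect(ct);C=onz(w,r[0],.022)-c0;print(k,(x,y),r,'tray',(C@e).round(4),(C@f).round(4))
E
python3 placed.py .019
```

```text
time: 23.25
tcp_pos: [0.4815, 0.3462, 0.0165]
tool_rot: [-0.667, 0.744, 0.031, 0.025]
ft_force: [-9.1, -5.7, 24.2]
grip_width: 0.681
gripper_force: 69.6
time: 23.65
tcp_pos: [0.481, 0.346, 0.0123]
tool_rot: [-0.666, 0.745, 0.032, 0.024]
ft_force: [-0.0, 0.1, 0.5]
grip_width: 0.801
gripper_force: 0.0
gripper_force: 0.0
24.1 [0.48333212 0.33945038 0.1157006 ]
0.019 (np.int64(284), np.int64(207)) ((284.5, 248.5), (25.0, 73.0), 90.0) tray 0.0551 -0.0004
0.019 (np.int64(284), np.int64(207)) ((284.0, 207.0), (34.0, 80.0), 90.0) tray 0.0176 0.0003
```

```bash
python3 inch.py '0 0 -0.04 0;0 0 -0.08 0;0 0 -0.12 0;0 0 -0.14 -0.1;0 0 -0.14 -0.21' |tail -1
python3 inch.py '0.04 0.011 -0.003 0;0.08 0.022 -0.006 0;0.12 0.033 -0.009 0;0.12 0.033 -0.009 0;0.12 0.033 -0.009 0' 1 |tail -1
cat > bar.py <<'E'
from h import *
import pickle,sys
w=shot('wrist',sys.argv[1]);pickle.dump(w,open(sys.argv[1]+'.pkl','wb'))
g=cv2.cvtColor(w['pixels'],cv2.COLOR_RGB2GRAY)
p=proj(w,B(.198,.02));print('pred bar',p,'pinned hinge',proj(w,HIN),'endwall',proj(w,B(.152,.014)))
c=int(p[0]);col=g[:,c-4:c+5].mean(1);r=int(p[1]);print([(i,int(col[i])) for i in range(r-26,min(r+26,419))])
plan(B(.067,.005),186)
E
python3 bar.py wa
```

```text
gripper_force: 0.0
gripper_force: 0.0
pred bar [372.14161242  75.60661854] pinned hinge [ 342.62845697 -105.5496796 ] endwall [364.61461345  16.50507919]
[(49, 156), (50, 155), (51, 155), (52, 155), (53, 156), (54, 155), (55, 156), (56, 156), (57, 155), (58, 153), (59, 153), (60, 153), (61, 153), (62, 153), (63, 153), (64, 153), (65, 153), (66, 141), (67, 136), (68, 143), (69, 148), (70, 155), (71, 169), (72, 182), (73, 195), (74, 205), (75, 216), (76, 222), (77, 225), (78, 226), (79, 224), (80, 225), (81, 230), (82, 232), (83, 227), (84, 222), (85, 220), (86, 215), (87, 200), (88, 166), (89, 155), (90, 156), (91, 156), (92, 156), (93, 157), (94, 157), (95, 157), (96, 157), (97, 157), (98, 157), (99, 156), (100, 156)]
t 25.15 tcp [0.4615 0.2041 0.2506] yaw -174.38 gw 1.0
shift [0.2245 0.0551 0.1054] turn -0.007
```

```bash
python3 inch.py '0.044 0.011 -0.003 0;0.088 0.022 -0.006 0;0.132 0.033 -0.009 0;0.176 0.044 -0.013 0;0.215 0.055 -0.0165 0' |tail -1
python3 inch.py '0 0 0 0;0 0 0 0'|tail -1
python3 bar.py wb
python3 - <<'E'
from h import *
import pickle
a,b=pickle.load(open('wa.pkl','rb')),pickle.load(open('wb.pkl','rb'))
g=cv2.cvtColor(b['pixels'],cv2.COLOR_RGB2GRAY);col=g[:,273:284].mean(1)
print([(i,int(col[i])) for i in range(85,275,2)])
for x in (.039,.067): print(proj(b,B(x,.005)))
E
```

```text
gripper_force: 0.0
gripper_force: 0.0
pred bar [282.22152724 341.64050813] pinned hinge [281.84359974 113.34027863] endwall [282.19195097 290.55430526]
[(315, 135), (316, 135), (317, 135), (318, 136), (319, 135), (320, 134), (321, 135), (322, 135), (323, 136), (324, 136), (325, 137), (326, 136), (327, 136), (328, 135), (329, 138), (330, 131), (331, 96), (332, 92), (333, 106), (334, 115), (335, 122), (336, 128), (337, 130), (338, 139), (339, 150), (340, 166), (341, 174), (342, 184), (343, 208), (344, 229), (345, 218), (346, 170), (347, 136), (348, 140), (349, 138), (350, 138), (351, 139), (352, 139), (353, 139), (354, 139), (355, 140), (356, 139), (357, 139), (358, 140), (359, 142), (360, 141), (361, 141), (362, 141), (363, 142), (364, 137), (365, 129), (366, 122)]
t 25.9 tcp [ 0.4285 -0.0152  0.2501] yaw -174.34 gw 0.998
shift [0.0101 0.0008 0.122 ] turn -0.006
[(85, 186), (87, 185), (89, 185), (91, 186), (93, 185), (95, 185), (97, 185), (99, 185), (101, 185), (103, 185), (105, 185), (107, 147), (109, 140), (111, 188), (113, 206), (115, 228), (117, 136), (119, 144), (121, 144), (123,
[... 262 characters left out ...]
7, 248), (169, 250), (171, 249), (173, 119), (175, 157), (177, 139), (179, 151), (181, 160), (183, 170), (185, 167), (187, 193), (189, 218), (191, 232), (193, 235), (195, 235), (197, 244), (199, 245), (201, 250), (203, 247), (205, 244), (207, 239), (209, 165), (211, 150), (213, 197), (215, 193), (217, 170), (219, 141), (221, 140), (223, 142), (225, 142), (227, 143), (229, 145), (231, 144), (233, 144), (235, 143), (237, 142), (239, 144), (241, 145), (243, 142), (245, 131), (247, 141), (249, 141), (251, 142), (253, 138), (255, 141), (257, 142), (259, 144), (261, 145), (263, 143), (265, 143), (267, 143), (269, 142), (271, 143), (273, 144)]
[281.97419114 156.88357218]
[282.04029866 189.94494257]
```

```bash
python3 - <<'E'
from h import *
import pickle
a,b,c=[pickle.load(open(f+'.pkl','rb')) for f in ('wa','wb','w6')]
print('bar',tri(a,(372,77),b,(282,338.5)),B(.198,.02), tri(a,(372,77),c,(280,288)))
def mid(c,r1,r2,u): # bisector pixel ~ mean ; distance from angular width
    d1,d2=ray(c,(u,r1)),ray(c,(u,r2));L=.014/np.sin(np.arccos(d1@d2)/2);v=d1+d2;return c['origin']+v/np.linalg.norm(v)*L
print('p2',tri(c,(280,153.5),b,(280,192)),B(.067,.005),mid(b,176,209.5,280),mid(c,140.5,166.5,280))
print('p1',tri(c,(280,125),b,(280,158)),B(.039,.005),mid(b,143,173.5,280))
E
```

```text
bar (array([0.41539018, 0.10240058, 0.18246267]), np.float64(0.0013433063874113795)) [0.41590708 0.10174215 0.18668122] (array([0.41568158, 0.10238771, 0.18367031]), np.float64(0.001276582805545215))
p2 (array([ 0.42960665, -0.01750588,  0.13810663]), np.float64(0.00022320449367981273)) [ 0.42781643 -0.01558263  0.12767102] [ 0.42940112 -0.01416566  0.13103645] [ 0.42849415 -0.00700838  0.09550557]
p1 (array([ 0.43223825, -0.04251388,  0.12533828]), np.float64(5.309460555970968e-05)) [ 0.43047297 -0.04175356  0.11806988] [ 0.43148987 -0.03469752  0.09637493]
```

```bash
python3 inch.py '0.004 0 0.04 0;0.009 0 0.085 0;0.009 0 0.115 0;0.009 0 0.13 0;0.009 0 0.13 0' |tail -1
python3 inch.py '0 0 0 0;0 0 0 0'|tail -1
python3 -c "
from h import *
plan(B(.069,.005)-[0,0,.0095],186)"
python3 inch.py '0 0 0 0;0 0 0 0;0 0 0 0;0 0 0 0' 0.5 60
python3 inch.py '0 0 -0.02 0;0 0 -0.05 0;0 0 -0.09 0;0 0 -0.12 0;0 0 -0.12 0'
python3 held.py
python3 -c "
from h import *
plan([.487,.41,.22],173.6)"
```

```text
gripper_force: 0.0
gripper_force: 0.0
t 26.6 tcp [ 0.4293 -0.0138  0.1215] yaw -174.28 gw 1.001
shift [-0.0001  0.0017  0.0027] turn -0.005
time: 27.0
tcp_pos: [0.4289, -0.0143, 0.1214]
tool_rot: [0.741, -0.671, -0.028, -0.028]
ft_force: [0.3, 1.0, 5.8]
grip_width: 0.684
gripper_force: 66.4
time: 27.5
tcp_pos: [0.4311, -0.0244, 0.2442]
tool_rot: [0.741, -0.671, -0.026, -0.03]
ft_force: [0.2, 0.6, -0.7]
grip_width: 0.685
gripper_force: 65.8
[(205, 197), (207, 176), (209, 175), (211, 176), (213, 176), (215, 174), (217, 175), (219, 176), (221, 179), (223, 142), (225, 198), (227, 193), (229, 140), (231, 142), (233, 141), (235, 144), (237, 143), (239, 145), (241, 146), (243, 147), (245, 146), (247, 144), (249, 143), (251, 148), (253, 109), (255, 121), (257, 132), (259, 142), (261, 148), (263, 152), (265, 154), (267, 159), (269, 167), (271, 171), (273, 171), (275, 170), (277, 176), (279, 196), (281, 208), (283, 222), (285, 227), (287, 229), (289, 231), (291, 233), (293, 235), (295, 242), (297, 249), (299, 248), (301, 246), (303, 246), (305, 245), (307, 242), (309, 130), (311, 135), (313, 135), (315, 134), (317, 134), (319, 134)]
cam in tool [ 0.08430182 -0.00146446 -0.14497641]
269 x at z=-.011 0.0081
260 x at z=-.011 0.0129
280 x at z=-.011 0.002
290 x at z=-.011 -0.0038
t 27.55 tcp [ 0.4298 -0.0241  0.2415] yaw -174.38 gw 0.68
shift [-0.4232 -0.0993  0.0562] turn 0.21
```

```bash
python3 inch.py '-0.044 -0.01 -0.005 0;-0.088 -0.02 -0.003 0;-0.132 -0.03 0.001 0;-0.176 -0.04 0.006 0;-0.22 -0.051 0.012 0' |tail -1
python3 inch.py '-0.044 -0.01 0.006 0.05;-0.088 -0.02 0.012 0.1;-0.132 -0.03 0.02 0.16;-0.176 -0.04 0.03 0.21;-0.203 -0.048 0.044 0.21' | tail -1
python3 inch.py '0 0 0 0;0 0 0 0' | tail -3
python3 tw.py; python3 placed.py .019 .057
python3 -c "
from h import *
plan([.4780,.3095,.10],173.6)"
```

```text
gripper_force: 65.7
gripper_force: 65.7
ft_force: [0.4, -1.7, 0.0]
grip_width: 0.684
gripper_force: 65.7
area box ([(0.0, 481.9, 329.7, 167.8, 86.0, 83.81), (0.012, 481.8, 329.2, 162.0, 83.1, 83.81), (0.02, 481.7, 328.9, 158.2, 81.1, 83.81)], 11965.5)
([(0.0, 481.5, 331.2, 159.9, 84.6, 83.29), (0.012, 479.6, 328.4, 158.2, 83.7, 83.29), (0.02, 478.3, 326.5, 157.1, 83.1, 83.29)], 1322.5)
t 28.85 tcp [0.4855 0.4089 0.2178] yaw 173.63 gw 0.683
shift [ 0.0673 -0.0057  0.1128] turn 0.0
28.9 [0.48568039 0.40885093 0.21841218]
0.019 (np.int64(274), np.int64(107)) ((274.5, 146.0), (26.0, 59.0), 90.0) tray 0.0588 -0.0001
0.019 (np.int64(274), np.int64(107)) ((274.5, 108.0), (26.0, 61.0), 90.0) tray 0.0191 -0.0002
0.057 (np.int64(274), np.int64(143)) ((274.5, 146.0), (26.0, 59.0), 90.0) tray 0.0588 -0.0001
0.057 (np.int64(274), np.int64(143)) ((274.5, 108.0), (26.0, 61.0), 90.0) tray 0.0191 -0.0002
t 28.9 tcp [0.4857 0.4089 0.2184] yaw 173.61 gw 0.678
shift [ 0.1086 -0.0052  0.1102] turn 0.0
```

```bash
python3 inch.py '0.04 -0.002 0.015 0;0.08 -0.004 0.04 0;0.109 -0.005 0.075 0;0.109 -0.005 0.11 0;0.109 -0.005 0.11 0' | tail -1
python3 inch.py '0 0 0 0;0 0 0 0'|tail -1
python3 -c "
from h import *
plan([.4780,.3095,.018],173.6)"
```

```text
gripper_force: 65.7
gripper_force: 65.7
t 29.6 tcp [0.4791 0.3111 0.1025] yaw 173.69 gw 0.683
shift [ 0.0086 -0.      0.0841] turn 0.002
```

```bash
python3 inch.py '0.004 0 0.035 0;0.0085 0 0.065 0;0.0085 0 0.078 0;0.0085 0 0.084 0;0.0085 0 0.085 0' 
python3 inch.py '0 0 0 0;0 0 0 0'
python3 -c "
from h import *
plan([.4780,.3095,.0165],173.6)"
```

```text
time: 30.1
tcp_pos: [0.4771, 0.3093, 0.0172]
tool_rot: [-0.667, 0.744, 0.031, 0.025]
ft_force: [-4.2, -2.6, 9.4]
grip_width: 0.679
gripper_force: 66.9
time: 30.3
tcp_pos: [0.4775, 0.3097, 0.0172]
tool_rot: [-0.667, 0.744, 0.032, 0.026]
ft_force: [-2.8, -1.0, 6.9]
grip_width: 0.686
gripper_force: 66.6
t 30.3 tcp [0.4775 0.3097 0.0172] yaw 173.72 gw 0.686
shift [ 0.0002 -0.0005  0.0007] turn 0.002
```

```bash
python3 inch.py '0 0 0 0;0 0 0 0;0 0 0 0;0 0 0 0' 0.8 |tail -1
python3 inch.py '0 0 -0.02 0;0 0 -0.06 0;0 0 -0.1 0;0 0 -0.1 0' |tail -1
python3 placed.py -.019
python3 inch.py '0 0 -0.04 0;0 0 -0.08 0;0 0 -0.12 0;0 0 -0.14 -0.1;0 0 -0.14 -0.21' 1|tail -1
python3 -c "
from h import *
plan([.4295,-.041,.24],186)"
```

```text
gripper_force: 0.0
gripper_force: 0.0
31.15 [0.47855165 0.30155562 0.11741049]
-0.019 (np.int64(283), np.int64(207)) ((283.5, 247.0), (28.0, 73.0), 90.0) tray 0.0164 -0.0
-0.019 (np.int64(283), np.int64(207)) ((284.0, 209.0), (34.0, 78.0), 90.0) tray -0.0182 -0.0002
gripper_force: 0.0
t 31.65 tcp [0.479  0.2898 0.2567] yaw -174.12 gw 0.999
shift [ 0.3242  0.0832 -0.0107] turn -0.002
```

Placed. Now pocket 1.

```bash
python3 inch.py '0.044 0.011 -0.003 0;0.088 0.022 -0.006 0;0.132 0.034 -0.007 0;0.176 0.045 -0.008 0;0.22 0.056 -0.009 0' |tail -1
python3 inch.py '0.04 0.01 -0.001 0;0.08 0.02 -0.001 0;0.104 0.027 -0.002 0;0.104 0.027 -0.002 0;0.104 0.027 -0.002 0' |tail -1
python3 - <<'E'
from h import *
w=shot('wrist');g=cv2.cvtColor(w['pixels'],cv2.COLOR_RGB2GRAY)
p=proj(w,B(.040,.005));c=int(p[0]);print(p,proj(w,B(.054,.005)),proj(w,HIN))
col=g[:,c-5:c+6].mean(1);print([(i,int(col[i])) for i in range(int(p[1])-50,int(p[1])+50,2)])
plan(B(.040,.005)-[0,0,.0065],186)
E
```

```text
gripper_force: 0.0
gripper_force: 0.0
[276.89523694 191.16120847] [276.94158431 207.88618292] [276.86387896 144.38543222]
[(141, 161), (143, 202), (145, 208), (147, 198), (149, 142), (151, 144), (153, 144), (155, 144), (157, 144), (159, 144), (161, 143), (163, 143), (165, 143), (167, 144), (169, 144), (171, 143), (173, 144), (175, 141), (177, 142), (179, 150), (181, 163), (183, 169), (185, 176), (187, 192), (189, 215), (191, 232), (193, 235), (195, 239), (197, 241), (199, 247), (201, 249), (203, 248), (205, 245), (207, 240), (209, 145), (211, 197), (213, 193), (215, 192), (217, 192), (219, 191), (221, 191), (223, 192), (225, 192), (227, 174), (229, 173), (231, 174), (233, 173), (235, 171), (237, 173), (239, 175)]
t 32.7 tcp [ 0.4269 -0.0409  0.238 ] yaw -174.37 gw 1.0
shift [ 0.0103 -0.0034  0.1257] turn -0.006
```

```bash
python3 inch.py '0.004 -0.002 0.04 0;0.0095 -0.003 0.085 0;0.0095 -0.003 0.11 0;0.0095 -0.003 0.125 0;0.0095 -0.003 0.125 0' |tail -1
python3 inch.py '0 0 0 0;0 0 0 0'|tail -1
python3 -c "
from h import *
plan(B(.040,.005)-[0,0,.0065],186)"
python3 inch.py '0 0 0 0;0 0 0 0;0 0 0 0;0 0 0 0' 0.5 60
python3 inch.py '0 0 -0.02 0;0 0 -0.05 0;0 0 -0.09 0;0 0 -0.13 0;0 0 -0.13 0'
python3 held.py
python3 -c "
from h import *
plan([.483,.37,.22],173.6)"
```

```text
gripper_force: 0.0
gripper_force: 0.0
t 33.4 tcp [ 0.4312 -0.0399  0.1144] yaw -174.3 gw 1.0
shift [0.001  0.0009 0.0024] turn -0.005
time: 33.8
tcp_pos: [0.4311, -0.0403, 0.1145]
tool_rot: [0.741, -0.671, -0.028, -0.028]
ft_force: [-0.7, 1.7, 4.3]
grip_width: 0.682
gripper_force: 64.4
time: 34.3
tcp_pos: [0.4337, -0.0515, 0.2484]
tool_rot: [0.741, -0.671, -0.025, -0.031]
ft_force: [0.3, 0.1, -0.5]
grip_width: 0.68
gripper_force: 64.8
[(205, 175), (207, 173), (209, 173), (211, 177), (213, 164), (215, 171), (217, 198), (219, 194), (221, 195), (223, 194), (225, 192), (227, 195), (229, 196), (231, 188), (233, 175), (235, 176), (237, 175), (239, 174), (241, 173), (243, 176), (245, 179), (247, 149), (249, 180), (251, 113), (253, 126), (255, 139), (257, 147), (259, 147), (261, 153), (263, 159), (265, 165), (267, 169), (269, 170), (271, 171), (273, 181), (275, 192), (277, 207), (279, 215), (281, 223), (283, 228), (285, 232), (287, 235), (289, 237), (291, 243), (293, 247), (295, 249), (297, 249), (299, 246), (301, 245), (303, 248), (305, 133), (307, 83), (309, 85), (311, 85), (313, 86), (315, 98), (317, 189), (319, 186)]
cam in tool [ 0.08442358 -0.00151096 -0.14549474]
269 x at z=-.011 0.008
260 x at z=-.011 0.0129
280 x at z=-.011 0.0019
290 x at z=-.011 -0.0039
t 34.35 tcp [ 0.4323 -0.0508  0.2453] yaw -174.37 gw 0.681
shift [-0.4104 -0.0915  0.059 ] turn 0.21
```

```bash
python3 inch.py '-0.044 -0.01 -0.005 0;-0.088 -0.02 -0.003 0;-0.132 -0.03 0.001 0;-0.176 -0.04 0.006 0;-0.22 -0.05 0.012 0' |tail -1
python3 inch.py '-0.044 -0.01 0.006 0.05;-0.088 -0.02 0.012 0.1;-0.132 -0.03 0.02 0.16;-0.176 -0.038 0.03 0.21;-0.19 -0.0415 0.047 0.21' | tail -1
python3 inch.py '0 0 0 0;0 0 0 0' | tail -3
python3 tw.py; python3 placed.py .019 -.019
python3 -c "
from h import *
plan([.4735,.2738,.10],173.6)"
```

```text
gripper_force: 64.8
gripper_force: 64.8
ft_force: [0.2, -0.7, 0.1]
grip_width: 0.681
gripper_force: 64.8
area box ([(0.0, 482.2, 332.4, 168.3, 86.0, 83.79), (0.012, 481.9, 330.5, 162.6, 83.1, 83.79), (0.02, 481.7, 329.2, 158.7, 81.1, 83.79)], 11420.0)
([(0.0, 481.3, 331.3, 159.8, 84.3, 83.16), (0.012, 479.4, 328.5, 158.1, 83.5, 83.16), (0.02, 478.1, 326.6, 157.0, 82.9, 83.16)], 1324.0)
t 35.65 tcp [0.4816 0.3688 0.2173] yaw 173.62 gw 0.679
shift [ 0.0272 -0.0051  0.1154] turn 0.0
35.7 [0.48168164 0.36885131 0.21766659]
0.019 (np.int64(275), np.int64(145)) ((275.5, 182.5), (25.0, 57.0), 90.0) tray 0.0587 -0.0003
0.019 (np.int64(275), np.int64(145)) ((274.5, 145.5), (25.0, 59.0), 90.0) tray 0.0181 0.0006
0.019 (np.int64(275), np.int64(145)) ((274.5, 111.5), (27.0, 61.0), 90.0) tray -0.0175 0.0005
-0.019 (np.int64(274), np.int64(109)) ((274.5, 145.5), (25.0, 59.0), 90.0) tray 0.0181 0.0006
-0.019 (np.int64(274), np.int64(109)) ((274.5, 111.5), (27.0, 61.0), 90.0) tray -0.0175 0.0005
t 35.7 tcp [0.4817 0.3689 0.2177] yaw 173.61 gw 0.677
shift [ 0.1044 -0.0042  0.1097] turn 0.0
```

```bash
python3 inch.py '0.04 -0.002 0.015 0;0.08 -0.004 0.04 0;0.104 -0.004 0.075 0;0.104 -0.004 0.11 0;0.104 -0.004 0.11 0' | tail -1
python3 inch.py '0 0 0 0;0 0 0 0'|tail -1
python3 -c "
from h import *
plan([.4735,.2738,.018],173.6)"
```

```text
gripper_force: 64.8
gripper_force: 64.8
t 36.4 tcp [0.4746 0.276  0.1017] yaw 173.69 gw 0.68
shift [ 0.0091 -0.0001  0.0833] turn 0.002
```

```bash
python3 inch.py '0.004 0 0.035 0;0.009 0 0.065 0;0.009 0 0.078 0;0.009 0 0.083 0;0.009 0 0.084 0' 
python3 inch.py '0 0 0 0;0 0 0 0'
```

```text
time: 36.9
tcp_pos: [0.4718, 0.2727, 0.0186]
tool_rot: [-0.667, 0.744, 0.031, 0.024]
ft_force: [-12.9, -7.4, 27.3]
grip_width: 0.678
gripper_force: 69.2
time: 37.1
tcp_pos: [0.4718, 0.2727, 0.0187]
tool_rot: [-0.667, 0.744, 0.031, 0.025]
ft_force: [-10.5, -6.7, 20.4]
grip_width: 0.68
gripper_force: 68.5
```

```bash
python3 inch.py '0 0 0 0;0 0 0 0;0 0 0 0;0 0 0 0' 0.8 |tail -1
python3 inch.py '0 0 -0.02 0;0 0 -0.06 0;0 0 -0.1 0;0 0 -0.1 0' |tail -1
python3 placed.py -.057
python3 inch.py '-0.03 0 -0.03 0;-0.07 0 -0.07 0;-0.11 0 -0.11 0;-0.13 0 -0.13 0;-0.13 0 -0.13 0' 1|tail -1
python3 placed.py -.057 .019; python3 tw.py
```

```text
gripper_force: 0.0
gripper_force: 0.0
37.95 [0.47401346 0.2659737  0.11748784]
-0.057 (np.int64(283), np.int64(204)) ((283.0, 245.0), (26.0, 74.0), 90.0) tray -0.0215 -0.0001
-0.057 (np.int64(283), np.int64(204)) ((284.5, 208.0), (34.0, 79.0), 90.0) tray -0.055 -0.0011
gripper_force: 0.0
38.5 [0.48790369 0.3853616  0.25459232]
-0.057 (np.int64(280), np.int64(55)) ((280.5, 90.0), (24.0, 55.0), 90.0) tray -0.0176 0.0003
-0.057 (np.int64(280), np.int64(55)) ((281.5, 58.0), (24.0, 55.0), 90.0) tray -0.054 -0.0006
0.019 (np.int64(280), np.int64(121)) ((280.0, 155.5), (23.0, 52.0), 90.0) tray 0.059 0.0005
0.019 (np.int64(280), np.int64(121)) ((280.5, 121.5), (23.0, 53.0), 90.0) tray 0.0186 0.0001
0.019 (np.int64(280), np.int64(121)) ((280.5, 90.0), (24.0, 55.0), 90.0) tray -0.0176 0.0003
area box ([(0.0, 481.9, 331.5, 167.6, 86.1, 83.69), (0.012, 481.9, 330.3, 162.4, 83.4, 83.69), (0.02, 481.8, 329.4, 159.0, 81.6, 83.69)], 9502.5)
([(0.0, 481.4, 331.6, 159.5, 84.0, 83.52), (0.012, 479.5, 328.8, 157.8, 83.1, 83.52), (0.02, 478.2, 326.9, 156.7, 82.5, 83.52)], 1309.0)
t 38.6 tcp [0.4869 0.3831 0.2522] yaw 173.67 gw 0.999
shift [ 0.0444 -0.0022  0.1493] turn 0.001
```

```bash
python3 inch.py '0 0 0 -0.1;0 0 0 -0.21;0 0 0 -0.21' |tail -1
python3 -c "
from h import *
plan([.447,-.2,.2],186)"
```

```text
gripper_force: 0.0
t 38.9 tcp [0.4871 0.3821 0.2524] yaw -174.34 gw 1.0
shift [0.5776 0.0972 0.0075] turn -0.006
```

```bash
python3 inch.py '0.045 0.008 -0.003 0;0.09 0.016 -0.007 0;0.135 0.023 -0.01 0;0.18 0.03 -0.014 0;0.225 0.038 -0.018 0' |tail -1
python3 inch.py '0.045 0.008 -0.003 0;0.09 0.016 -0.007 0;0.135 0.023 -0.01 0;0.18 0.03 -0.014 0;0.225 0.038 -0.018 0' |tail -1
python3 inch.py '0.045 0.007 0.01 0;0.09 0.015 0.025 0;0.128 0.021 0.043 0;0.128 0.021 0.043 0;0.128 0.021 0.043 0' 
cat > ex.py <<'E'
from h import *
import pickle
w=shot('wrist','wx');pickle.dump(w,open('wx.pkl','wb'))
P=B(-.161,.014,.34);print(P,proj(w,P),proj(w,P+[.03,.003,0]),proj(w,P-[.03,.003,0]))
x,y=proj(w,P).astype(int);K=white(w,(x-90,max(0,y-60)),(x+90,y+60),120)
for ct in cv2.findContours(K,0,2)[0]:
    if cv2.contourArea(ct)>500: print(cv2.contourArea(ct),cv2.boundingRect(ct),cv2.minAreaRect(ct))
g=cv2.cvtColor(w['pixels'],cv2.COLOR_RGB2GRAY);col=g[:,x-5:x+6].mean(1);print([(i,int(col[i])) for i in range(max(0,y-60),y+60,2)])
plan(P-[0,0,.008],186)
E
python3 ex.py
```

```text
gripper_force: 0.0
gripper_force: 0.0
time: 40.4
tcp_pos: [0.4465, -0.1999, 0.1996]
tool_rot: [0.739, -0.673, -0.03, -0.027]
ft_force: [0.4, 0.4, 0.6]
grip_width: 0.993
gripper_force: 0.0
[ 0.44980168 -0.23217006  0.05950714] [280.68865991 147.30108105] [245.86682644 147.69016547] [315.50349676 147.37479851]
2741.0 (240, 130, 81, 77) ((280.0, 167.99996948242188), (79.99998474121094, 75.99998474121094), 0.0)
[(87, 89), (89, 90), (91, 89), (93, 90), (95, 89), (97, 90), (99, 88), (101, 89), (103, 89), (105, 90), (107, 89), (109, 89), (111, 89), (113, 88), (115, 90), (117, 89), (119, 162), (121, 183), (123, 182), (125, 183), (127, 179), (129, 88), (131, 147), (133, 154), (135, 165), (137, 176), (139, 188), (141, 210), (143, 228), (145, 236), (147, 239), (149, 241), (151, 246), (153, 249), (155, 249), (157, 243), (159, 236), (161, 231), (163, 179), (165, 180), (167, 180), (169, 180), (171, 180), (173, 180), (175, 180), (177, 180), (179, 180), (181, 180), (183, 179), (185, 180), (187, 180), (189, 180), (191, 181), (193, 181), (195, 180), (197, 180), (199, 181), (201, 180), (203, 181), (205, 181)]
t 40.45 tcp [ 0.4472 -0.1993  0.2005] yaw -174.51 gw 1.0
shift [0.0448 0.0006 0.1459] turn -0.009
```

```bash
python3 inch.py '0.03 0 0.03 0;0.045 0.0005 0.07 0;0.045 0.0005 0.11 0;0.045 0.0005 0.135 0;0.045 0.0005 0.143 0' |tail -1
python3 inch.py '0 0 0 0;0 0 0.001 0;0 0 0.001 0'
python3 -c "
from h import *
plan(B(-.161,.014,.34)-[0,0,.008],186)"
python3 inch.py '0 0 0 0;0 0 0 0;0 0 0 0;0 0 0 0' 0.5 60
python3 inch.py '0 0 -0.02 0;0 0 -0.05 0;0 0 -0.09 0;0 0 -0.13 0;0 0 -0.13 0'
python3 held.py|head -1
python3 - <<'E'
from h import *
t=shot('top');hsv=cv2.cvtColor(t['pixels'],cv2.COLOR_RGB2HSV)
m=cv2.inRange(hsv,(0,0,60),(180,50,200));k=np.zeros_like(m);k[145:212,245:325]=m[145:212,245:325]
ct=max(cv2.findContours(k,0,2)[0],key=cv2.contourArea)[:,0]
P=np.array([onz(t,p,.03)[:2] for p in ct]);print(cv2.minAreaRect((P*1000).astype(np.float32)))
plan([.642,-.01,.2],None)
E
```

```text
gripper_force: 0.0
time: 41.25
tcp_pos: [0.452, -0.2325, 0.0554]
tool_rot: [0.741, -0.671, -0.028, -0.028]
ft_force: [-0.6, -0.3, -0.0]
grip_width: 0.999
gripper_force: 0.0
t 41.25 tcp [ 0.452  -0.2325  0.0554] yaw -174.32 gw 0.999
shift [-0.0003  0.0022  0.0039] turn -0.006
time: 41.65
tcp_pos: [0.4511, -0.2324, 0.0543]
tool_rot: [0.741, -0.671, -0.029, -0.028]
ft_force: [-1.1, 1.3, 4.7]
grip_width: 0.686
gripper_force: 69.9
time: 42.15
tcp_pos: [0.4542, -0.2447, 0.1889]
tool_rot: [0.741, -0.671, -0.024, -0.029]
ft_force: [-0.1, -0.3, -0.8]
grip_width: 0.691
gripper_force: 69.5
[(205, 182), (207, 182), (209, 183), (211, 183), (213, 182), (215, 182), (217, 182), (219, 182), (221, 183), (223, 183), (225, 182), (227, 184), (229, 183), (231, 184), (233, 183), (235, 183), (237, 184), (239, 183), (241, 183), (243, 183), (245, 184), (247, 184), (249, 184), (251, 186), (253, 106), (255, 126), (257, 134), (259, 137), (261, 148), (263, 156), (265, 158), (267, 156), (269, 161), (271, 166), (273, 170), (275, 175), (277, 184), (279, 195), (281, 204), (283, 212), (285, 220), (287, 226), (289, 230), (291, 232), (293, 235), (295, 241), (297, 246), (299, 248), (301, 250), (303, 250), (305, 246), (307, 243), (309, 226), (311, 184), (313, 184), (315, 186), (317, 184), (319, 185)]
((635.0641479492188, -5.3468170166015625), (157.826416015625, 131.32901000976562), 88.07555389404297)
t 42.25 tcp [ 0.4518 -0.2427  0.1836] yaw -174.37 gw 0.682
shift [-0.2135 -0.2121  0.0013] turn 0
```

```bash
python3 inch.py '-0.032 -0.033 0 0;-0.065 -0.065 0 0;-0.098 -0.096 0 0;-0.13 -0.128 0 0;-0.163 -0.158 0 0' |tail -1
python3 inch.py '-0.03 -0.03 0.01 0;-0.051 -0.047 0.03 0;-0.051 -0.047 0.051 0;-0.051 -0.047 0.051 0;-0.051 -0.047 0.051 0' |tail -1
python3 - <<'E'
from h import *
w=shot('wrist');
P=np.array([.635,-.005,0]);print(proj(w,P+[0,0,.004]))
hsv=cv2.cvtColor(w['pixels'],cv2.COLOR_RGB2HSV)
m=cv2.inRange(hsv,(0,0,50),(180,45,215));k=np.zeros_like(m);k[60:300,150:420]=m[60:300,150:420]
for ct in cv2.findContours(k,0,2)[0]:
    if cv2.contourArea(ct)>1500: print(cv2.contourArea(ct),cv2.boundingRect(ct)); x,y,W,H=cv2.boundingRect(ct); print(onz(w,(x,y+H/2),.032),onz(w,(x+W,y+H/2),.032),onz(w,(x+W/2,y),.032))
plan([.635,-.006,.0175])
E
```

```text
gripper_force: 69.4
gripper_force: 69.4
[278.99209537 182.84171906]
28565.5 (189, 87, 183, 213)
[0.71117936 0.00192742 0.032     ] [ 0.55624268 -0.0135495   0.032     ] [ 0.64238772 -0.09179744  0.032     ]
t 43.3 tcp [ 0.6341 -0.0069  0.15  ] yaw -174.37 gw 0.681
shift [ 0.0097 -0.0009  0.1322] turn 0
```

```bash
python3 inch.py '0.004 0 0.04 0;0.0097 0 0.08 0;0.0097 0 0.11 0;0.0097 0 0.125 0;0.0097 0 0.131 0' 
python3 inch.py '0 0 0 0;0 0 0.001 0;0 0 0.001 0'
```

```text
time: 43.8
tcp_pos: [0.6337, -0.0062, 0.0177]
tool_rot: [0.74, -0.671, -0.03, -0.027]
ft_force: [-0.5, -0.4, -0.6]
grip_width: 0.688
gripper_force: 69.4
time: 44.1
tcp_pos: [0.6353, -0.0054, 0.019]
tool_rot: [0.741, -0.671, -0.028, -0.028]
ft_force: [-0.5, 1.0, -0.4]
grip_width: 0.685
gripper_force: 69.4
```

```bash
python3 inch.py '0 0 0.002 0;0 0 0.004 0;0 0 0.004 0'
python3 inch.py '0 0 0 0;0 0 0 0;0 0 0 0;0 0 0 0' 0.85 |tail -1
python3 inch.py '0 0 -0.02 0;0 0 -0.06 0;0 0 -0.1 0;0 0 -0.15 0;0 0 -0.2 0' 
python3 inch.py '0 0 0 0;0 0 0 0;0 0 0 0;0 0 0 0;0 0 0 0'|tail -1
python3 - <<'E'
from h import *
w=shot('wrist','wz');t=shot('top','tz');s=shot('scene','sz')
g=cv2.cvtColor(w['pixels'],cv2.COLOR_RGB2HSV)
k=cv2.inRange(g,(0,0,215),(180,40,255))
for ct in cv2.findContours(k,0,2)[0]:
    if cv2.contourArea(ct)>120: r=cv2.minAreaRect(ct);print(r,onz(w,r[0],.022))
print('tray top',tray(t,(140,225,215,280),hmin=15))
c0=np.array([.4805,.3287,0]);e=np.array([.1115,.9938,0])
for k in (.057,.019,-.019,-.057):
    p=proj(t,c0+e*k+[0,0,.03]).round().astype(int);q=proj(s,c0+e*k+[0,0,.03]).round().astype(int);print(k,t['pixels'][p[1],p[0]],s['pixels'][q[1],q[0]])
E
```

```text
time: 44.4
tcp_pos: [0.634, -0.005, 0.0132]
tool_rot: [0.741, -0.671, -0.029, -0.027]
ft_force: [-0.1, -0.5, -0.5]
grip_width: 0.685
gripper_force: 69.4
gripper_force: 0.0
time: 45.3
tcp_pos: [0.635, -0.0211, 0.2147]
tool_rot: [0.741, -0.671, -0.029, -0.027]
ft_force: [0.5, 0.1, -0.2]
grip_width: 0.85
gripper_force: 0.0
gripper_force: 0.0
((93.31700897216797, 301.7242431640625), (34.1748046875, 8.256519317626953), 68.96248626708984) [0.89215519 0.20365243 0.022     ]
((518.1353759765625, 247.62274169921875), (4.487368106842041, 113.85015106201172), 6.170175075531006) [0.28423518 0.05266388 0.022     ]
((466.0928955078125, 251.09771728515625), (5.27164363861084, 124.7541275024414), 5.110417366027832) [0.38085842 0.06222263 0.022     ]
((11.068964004516602, 186.8275909423828), (27.571102142333984, 22.09010124206543), 85.2363510131836) [1.00442352 0.03024409 0.022     ]
((279.5, 182.0), (59.0, 20.0), 0.0) [ 0.63492277 -0.00466161  0.022     ]
((97.0, 143.5), (17.0, 10.0), 90.0) [ 0.84478363 -0.03339795  0.022     ]
((81.5, 143.5), (17.0, 9.0), 90.0) [ 0.86698502 -0.03283879  0.022     ]
((20.569211959838867, 152.43984985351562), (61.547523498535156, 16.938283920288086), 82.69424438476562) [ 0.97297513 -0.01956084  0.022     ]
((501.9938049316406, 82.58338928222656), (96.03176879882812, 166.04873657226562), 4.262611389160156) [ 0.39501897 -0.15551629  0.022     ]
tray top ([(0.0, 482.2, 335.9, 158.0, 84.3, 83.33), (0.012, 480.3, 333.0, 156.3, 83.4, 83.33), (0.02, 479.0, 331.1, 155.2, 82.8, 83.33)], 1301.0)
0.057 [138 131 128] [189 177 168]
0.019 [126 118 116] [174 163 155]
-0.019 [158 148 147] [194 182 174]
-0.057 [146 138 134] [192 180 171]
```

```bash
python3 -c "
from h import *
print(manip.get_obs()['time'],manip.finish_job())"
```

```text
the job is handed in; nothing more can be done
45.95 None
```

I handed the job in at about 46 s of the 210 s, but no verdict came back: the last camera checks showed one spacer in each of the four tray compartments and the single excess spacer on the bin floor, and the board was last measured tipped back at about -0.33 rad.

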